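# Open up a glass basket and rack the hanging tumblers

## Task

The basket's cells are too short for these tumblers: lift every removable cross divider straight up out of its slots, without tilting or wrenching it and without dragging the basket, and put the dividers in the grey tray. Lift all the tumblers up off the drying pegs and stand them mouth down on the basket's floor, each in a widened cell of its own, setting them down without dropping them. Leave the coffee cups and the jar alone.

Things in the scene. Friction and masses are not known exactly. Their poses are not given: they have to be found in the camera images.
- rack: Tan plastic half-size glass basket, 216 (x) x 386 (y) x 80 mm high, loose, 1.6 kg, lattice walls 6 mm thick. Origin: centre of its underside, z up. Inner floor 20 mm above the origin; walls rise 60 mm, partitions 50 mm above that floor. Fixed partitions, 4 mm thick: one long divider along y at x = 0, cross walls along x at y = -63 and +63 mm. So three rows, see the row points.
- tray: Shallow grey plastic tray for the spare dividers, open on top, 300 (its x) x 210 (its y) x 60 mm high, walls and floor 5 mm thick, loose, 0.7 kg, on one side of the rack, left or right. Origin: centre of its underside, z up.
- stand: Stainless drying stand, fixed, on the other side of the rack: base plate 200 x 200 mm, four upright pegs 14 mm thick at x, y = +-50 mm, tips 131 mm above its origin (centre of the underside, z up). Tumblers hang mouth down over the pegs, inner bottom resting on the tip, rim 27 mm above the table; a tumbler must rise 105 mm to come off.
- cup0: White coffee cup (a bystander), about 80 mm wide and 75 mm high, beyond the rack. Origin: centre of its underside.
- cup1: Second white coffee cup (a bystander), like the first.
- jar: White jar with a steel lid (a bystander), 68 mm wide and 110 mm high, beyond the rack. Origin: centre of its underside.
- row0 (a point): Middle of one row of the rack (rack y = -126, 0 or +126 mm), on its inner floor; axes as the rack's. The row holds a cell on either side of the long divider, centres at x = -52 and +52 mm. A removable cross divider in the row cuts its two cells into four only 58 mm long; without it each is 100 mm (x) by 122 mm (y), room for one tumbler.
- div0_grip (a point): Centre of the grip block (40 x 10 x 40 mm high; pinch along y) atop a removable divider, 70 g. Blade below: 200 mm long (x), 5 thick (y), 50 high, lower edge 70 mm under this point. At home it runs along the rack's x across a row, lower edge on the floor, ends between guide ribs 60 mm high, half-lapped with the long divider, 1.5 mm play: free once raised 62 mm. Two or three are present.
- row1 (a point): Middle of one row of the rack (rack y = -126, 0 or +126 mm), on its inner floor; axes as the rack's. The row holds a cell on either side of the long divider, centres at x = -52 and +52 mm. A removable cross divider in the row cuts its two cells into four only 58 mm long; without it each is 100 mm (x) by 122 mm (y), room for one tumbler.
- div1_grip (a point): Centre of the grip block (40 x 10 x 40 mm high; pinch along y) atop a removable divider, 70 g. Blade below: 200 mm long (x), 5 thick (y), 50 high, lower edge 70 mm under this point. At home it runs along the rack's x across a row, lower edge on the floor, ends between guide ribs 60 mm high, half-lapped with the long divider, 1.5 mm play: free once raised 62 mm. Two or three are present.
- row2 (a point): Middle of one row of the rack (rack y = -126, 0 or +126 mm), on its inner floor; axes as the rack's. The row holds a cell on either side of the long divider, centres at x = -52 and +52 mm. A removable cross divider in the row cuts its two cells into four only 58 mm long; without it each is 100 mm (x) by 122 mm (y), room for one tumbler.
- div2_grip (a point): Centre of the grip block (40 x 10 x 40 mm high; pinch along y) atop a removable divider, 70 g. Blade below: 200 mm long (x), 5 thick (y), 50 high, lower edge 70 mm under this point. At home it runs along the rack's x across a row, lower edge on the floor, ends between guide ribs 60 mm high, half-lapped with the long divider, 1.5 mm play: free once raised 62 mm. Two or three are present.
- glass0_mid (a point): Centre, half-way up, of a clear glass tumbler hanging mouth down on a peg: 110 mm high, about 0.26 kg, 68 mm wide at the mouth (below), tapering to 60 mm at its base (above); wall 4 mm, base 6 mm. z points from mouth to base, so up while mouth down; mouth 55 mm below, top 55 mm above this point. Three or four are present.
- glass1_mid (a point): Centre, half-way up, of a clear glass tumbler hanging mouth down on a peg: 110 mm high, about 0.26 kg, 68 mm wide at the mouth (below), tapering to 60 mm at its base (above); wall 4 mm, base 6 mm. z points from mouth to base, so up while mouth down; mouth 55 mm below, top 55 mm above this point. Three or four are present.
- glass2_mid (a point): Centre, half-way up, of a clear glass tumbler hanging mouth down on a peg: 110 mm high, about 0.26 kg, 68 mm wide at the mouth (below), tapering to 60 mm at its base (above); wall 4 mm, base 6 mm. z points from mouth to base, so up while mouth down; mouth 55 mm below, top 55 mm above this point. Three or four are present.
- glass3_mid (a point): Centre, half-way up, of a clear glass tumbler hanging mouth down on a peg: 110 mm high, about 0.26 kg, 68 mm wide at the mouth (below), tapering to 60 mm at its base (above); wall 4 mm, base 6 mm. z points from mouth to base, so up while mouth down; mouth 55 mm below, top 55 mm above this point. Three or four are present.

How it is judged:
At the end, for the whole second after the job is handed in: Every divider in the tray (grip centre inside its walls, under 105 mm above its underside); every tumbler mouth down within 6 degrees on the basket floor (centre under 82 mm above the basket's underside); all released and at rest, basket and tray level (x of div0_grip in the frame of tray between -0.15 and 0.15 m and y of div0_grip in the frame of tray between -0.105 and 0.105 m and z of each of div0_grip, div1_grip, div2_grip in the frame of tray below 0.105 m and linear speed of each of div0, div1, div2, glass0, glass1, glass2, glass3 below 0.03 m/s and x of div1_grip in the frame of tray between -0.15 and 0.15 m and y of div1_grip in the frame of tray between -0.105 and 0.105 m and x of div2_grip in the frame of tray between -0.15 and 0.15 m and y of div2_grip in the frame of tray between -0.105 and 0.105 m and x of glass0_mid in the frame of rack between -0.09 and 0.09 m and y of glass0_mid in the frame of rack between -0.175 and 0.175 m and z of each of glass0_mid, glass1_mid, glass2_mid, glass3_mid in the frame of rack below 0.082 m and angle between each of glass0_mid, glass1_mid, glass2_mid, glass3_mid, tray's own z axis and vertical below 0.1 rad and x of glass1_mid in the frame of rack between -0.09 and 0.09 m and y of glass1_mid in the frame of rack between -0.175 and 0.175 m and x of glass2_mid in the frame of rack between -0.09 and 0.09 m and y of glass2_mid in the frame of rack between -0.175 and 0.175 m and x of glass3_mid in the frame of rack between -0.09 and 0.09 m and y of glass3_mid in the frame of rack between -0.175 and 0.175 m and angle between rack's own z axis and vertical below 0.05 rad); the robot touches nothing.
It fails at once if a divider leans more than 12 degrees while it is still in its slots ((x of div0_grip in the frame of rack between -0.06 and 0.06 m and y of div0_grip in the frame of rack between -0.17 and 0.17 m and z of div0_grip in the frame of rack below 0.145 m and angle between div0_grip's own z axis and vertical above 0.21 rad) or (x of div1_grip in the frame of rack between -0.06 and 0.06 m and y of div1_grip in the frame of rack between -0.17 and 0.17 m and z of div1_grip in the frame of rack below 0.145 m and angle between div1_grip's own z axis and vertical above 0.21 rad) or (x of div2_grip in the frame of rack between -0.06 and 0.06 m and y of div2_grip in the frame of rack between -0.17 and 0.17 m and z of div2_grip in the frame of rack below 0.145 m and angle between div2_grip's own z axis and vertical above 0.21 rad)).
It fails at once if a glass is let fall or knocked over (it moves faster than 0.7 m/s with nothing gripping it) ((linear speed of glass0 above 0.7 m/s and contact force between glass0 and the fingers below 0.1 N) or (linear speed of glass1 above 0.7 m/s and contact force between glass1 and the fingers below 0.1 N) or (linear speed of glass2 above 0.7 m/s and contact force between glass2 and the fingers below 0.1 N) or (linear speed of glass3 above 0.7 m/s and contact force between glass3 and the fingers below 0.1 N)).
It fails at once if the rack is dragged, pushed or lifted out of its place by more than 40 mm (distance of rack from where it was at the start of the episode above 0.04 m).
It fails at once if a bystander (coffee cup or jar) is moved more than 30 mm (distance of any of cup0, cup1, jar from where it was at the start of the episode above 0.03 m).
Of div0, div1, div2 only 2 to 3 are there at a start; the rules pass over those that are not, and their reading is None.
Of glass0, glass1, glass2, glass3 only 3 to 4 are there at a start; the rules pass over those that are not, and their reading is None.
At some moment in a run one of tray may be knocked a few centimetres aside while the robot is not near it.
It also fails if it takes over 210 s, if anything falls off the work surface, if the arm or the gripper's body presses on something with over 40 N, if the wrist force passes 120 N, or if a joint passes its speed limit or range.

## Robot

A 7-joint arm with a two-finger parallel gripper is mounted at the origin on the work surface. World frame = base frame: x ahead of the robot, y to its left, z up, the work surface at z = 0. Lengths are in m, angles in rad, forces in N, time in s.
With the tool pointing down it reaches from about 0.425 to 0.925 m from the base axis. Payload 6.8 kg.
Tool frame: the origin (TCP) lies on the front face of the gripper's body, between the roots of the fingers; the fingertips stand 73 mm ahead of it and the grasp point (between the pads) lies 54 mm ahead of it (tcp_to_tips is the distance from the TCP to the fingertips, in m); z points along the fingers, x is the direction in which the jaws open and shut, and the axes are right-handed (so a half turn about z gives the same grasp; the last joint's range is limited). The gripper opens to 85 mm and grips with 20 to 120 N. Pads are 22 mm wide; open, the fingers measure 114 mm over their backs; the gripper's body (76 mm by 85 mm) begins 54 mm behind the grasp point. The pads swing forward as they close: fully open they stand 13 mm farther back than shut.
Start: joints at [1.034, 0.477, 0.022, 1.555, -0.011, 1.109, -0.083], TCP at [0.281, -0.614, 0.304] pointing down, gripper open.
Joint ranges: [-2.96, 2.96], [-0.34, 2.1], [-1.41, 1.46], [0.24, 2.44], [-1.37, 4.51], [0.17, 1.92], [-2.96, 2.96]. Speed limits (rad/s): [2.39, 2.39, 3.14, 3.14, 3.14, 3.14, 3.14].

## Interface

Orientations are given as a unit quaternion [w, x, y, z].
In Python, from station import get_obs, read_camera, hand_in, look_for, silhouettes, tcp_to_tips gives the robot as it stands. The module is installed in compiled form; this text tells all that it offers.
- The arm moves only by the tool apply_moves, never from a script. Its argument "moves" is a list of rows, each a list of 3 entries, a list of its own where there are three numbers: the shift along the tool's x, y, z in units of 25 mm (1.0 is 25 mm), then the turn, a rotation vector about the tool's x, y, z in units of 10 degrees (1.0 is 10 degrees), then the gripper's target within -1 to 1 (fully open at 1, half-way at 0, shut at -1). In form: [[[dx, dy, dz], [rx, ry, rz], jaw], ...]. A call has 1 to 20 rows; each row is the pose to reach, as a shift and turn from the pose commanded when the call began, along the tool's axes at that moment; what a row does not reach only later rows make up. A row lasts 1/8 s, in which the tool goes at most 62.5 mm and 10.7 degrees, less where a joint would pass 70% of its speed; a pose out of reach is approached as far as the arm can. A call with a gripper value outside its range is refused whole. The fingers move at their own pace and stop on an object; "force" is the grip in N (left out, the last holds). Time passes only in rows, so rows that repeat a pose let the fingers close. It gives the time, the measured TCP pose, the force and the opening at its end, in the units of the state.
- get_obs(): the state, without advancing time (a new reading comes with each control period).
- read_camera(name): name is "scene" or "side" or "wrist"; returns a dict with "color" (420x560x3 uint8, red, green, blue), "mtx" (3x3 intrinsics, pixels), "k1" (the pictures are not rectified: a ray, as slopes to the right and down, at radius r is drawn at 1 + k1 r^2 times it, then the intrinsics apply), "eye" and "rotation" of the camera in the world; the wrist camera has in their place "hand_eye" (4x4, takes a point from camera to tool coordinates, whose origin is the TCP and whose axes are the tool frame's). Camera axes: x right, y up, looking along -z (the intrinsics and any distortion apply to the point x, -y, -z); pixel columns grow to the right and rows downward; lengths in m; the calibration is good to about 2 mm. A picture is of the moment at which its call begins: read the wrist's pose just before it. There is no depth.
- hand_in(): hands the job in, once; it reports no verdict.
Trained networks look in the newest picture that a camera, given by its name, has taken for a name from the list of things; names that differ only in an ending like _2 or _b are one class to them, and where a whole thing is asked for, a point or a joint stands for the part that bears it (a point fixed in the world has none). Each returns a list of dicts, best first, with "conf" (0 to 1); they miss things now and then, are a little off and sometimes report something else, mostly with a low value. They report only what shows in the picture. A call takes as long as a camera call.
- look_for(camera, query): "pixel" ([row, column] in pixels, amid what is visible of it).
- silhouettes(camera, query): "mask" (420x560 bool, what is visible of it) and "pixel" ([row, column] in pixels, amid what is visible of it).
The state is a dict: "t": time; "q": joint angles; "joint_vel": joint speeds; "joint_torque": joint torques, N m; "eef_pos": TCP position; "tool_rot": TCP orientation; "contact_force": force on the tool from outside, world axes, zero at the start; "torque": the same for the moment, N m; "gripper_width": opening from 0.0 (shut) to 1.0 (fully open).
Only numpy, scipy, OpenCV 4.12 (cv2) and the standard library are available. Lean on these libraries where they do the work, as an engineer would, in place of code of your own. Each camera call takes 0.05 s, during which the arm holds its last target.

## Working session

There is one attempt and no reset: what is moved stays moved. The work goes in short steps, Python scripts to look and compute and a tool call to move; the robot and the scene stay as the last step left them, time stands still between calls to the robot, and variables do not carry over. Pictures are saved under pics/ and viewed, and the job is handed in when it is done.

Besides the shell and the picture viewer there is one more tool, called after "Request:" as a command line: name --argument value ..., lists and objects as JSON in quotes. apply_moves: Moves the arm, as the interface text tells. Its arguments: {"type":"object","properties":{"moves":{"type":"array"},"force":{"type":"number"}},"required":["moves"]}

```bash
mkdir -p pics; ls; cat > h.py <<'E'
from station import *
import numpy as np, cv2
def save(cam,name):
    c=read_camera(cam); cv2.imwrite('pics/'+name,c['color'][:,:,::-1]); return c
E
python3 - <<'E'
from h import *
for c in ['scene','side','wrist']:
    o=get_obs()
    d=save(c,c+'0.png'); print(c,{k:np.round(v,4).tolist() for k,v in d.items() if k!='color'})
print(get_obs()); print(tcp_to_tips)
for c in ['scene','side']:
    for q in ['rack','tray','stand','cup0','jar','div0_grip','glass0_mid','row0']:
        print(c,q,[(round(x['conf'],2),np.round(x['pixel']).tolist()) for x in look_for(c,q)])
E
```

```text
pics
scene {'mtx': [[443.197, 0.0, 286.5238], [0.0, 443.197, 213.6675], [0.0, 0.0, 1.0]], 'k1': -0.0319, 'eye': [1.1286, -0.7734, 0.8492], 'rotation': [0.8626, 0.4072, 0.1234, 0.2737]}
side {'mtx': [[409.609, 0.0, 268.8794], [0.0, 409.609, 211.9353], [0.0, 0.0, 1.0]], 'k1': -0.0597, 'eye': [0.2894, 0.5992, 0.8025], 'rotation': [-0.2178, -0.0841, 0.3561, 0.9048]}
wrist {'mtx': [[343.6558, 0.0, 282.9177], [0.0, 343.6558, 207.8669], [0.0, 0.0, 1.0]], 'k1': -0.0141, 'hand_eye': [[1.0, -0.0003, -0.0001, -0.0], [-0.0003, -0.9589, -0.2836, -0.0724], [0.0, 0.2836, -0.9589, -0.0703], [0.0, 0.0, 0.0, 1.0]]}
{'t': 0.15, 'q': array([ 1.0338793 ,  0.47761737,  0.02236202,  1.55620379, -0.0114949 ,
        1.10929765, -0.08310409]), 'joint_vel': array([ 4.54677248e-04, -4.16454056e-03, -4.72235410e-04, -3.87329888e-03,
        2.76768204e-05,  1.03322773e-03, -7.46953896e-05]), 'joint_torque': array([ 1.54799138e-03, -5.96928906e+01,  1.60942622e+00, -2.81490844e+01,
        1.26222006e-02,  6.56593984e-03,  3.52244979e-05]), 'eef_pos': array([ 0.28050971, -0.613572  ,  0.30315317]), 'tool_rot': a
[... 323 characters left out ...]
and [(0.93, [164.0, 325.0])]
scene cup0 [(0.72, [246.0, 344.0])]
scene jar [(0.77, [267.0, 312.0])]
scene div0_grip []
scene glass0_mid [(0.95, [134.0, 349.0]), (0.46, [132.0, 323.0]), (0.28, [190.0, 297.0])]
scene row0 [(0.76, [231.0, 265.0])]
side rack [(0.57, [234.0, 273.0])]
side tray [(0.89, [153.0, 364.0])]
side stand [(0.92, [375.0, 214.0]), (0.72, [232.0, 276.0]), (0.21, [263.0, 255.0])]
side cup0 [(0.85, [206.0, 206.0]), (0.77, [233.0, 178.0])]
side jar [(0.8, [172.0, 232.0]), (0.69, [375.0, 213.0])]
side div0_grip [(0.7, [230.0, 275.0])]
side glass0_mid [(0.76, [382.0, 177.0]), (0.6, [261.0, 256.0])]
side row0 [(0.84, [233.0, 276.0]), (0.38, [332.0, 205.0]), (0.22, [349.0, 253.0])]
```

View pics/scene0.png

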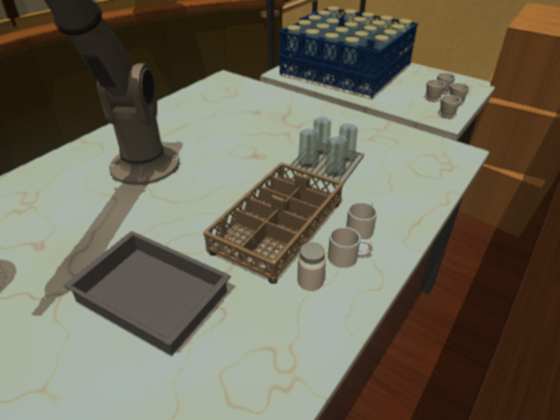

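View pics/side0.png

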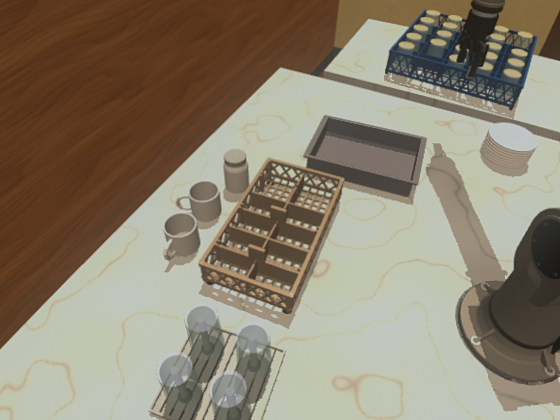

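View pics/wrist0.png

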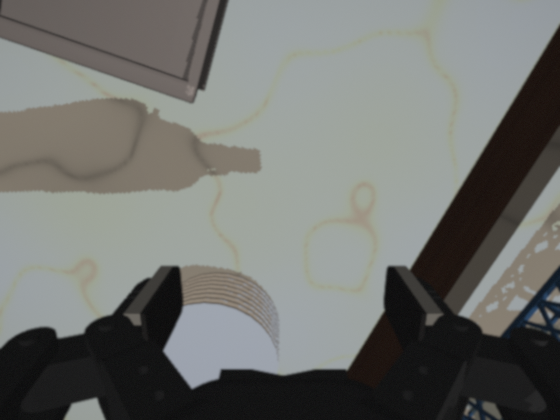

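Four tumblers are on the stand (on the +y side), the tray is on −y, and there look to be two dividers. I'll enlarge the pictures.

```bash
cat >> h.py <<'E'
from scipy.spatial.transform import Rotation as R
from scipy.optimize import least_squares
def qR(q): return R.from_quat([q[1],q[2],q[3],q[0]]).as_matrix()
def campose(c,o=None):
    if 'eye' in c: return np.array(c['eye']),qR(c['rotation'])
    T=np.array(c['hand_eye']); Rt=qR(o['tool_rot']); return Rt@T[:3,3]+o['eef_pos'],Rt@T[:3,:3]
def proj(c,P,o=None):
    e,Rm=campose(c,o); p=(np.atleast_2d(P)-e)@Rm
    s=np.stack([p[:,0],-p[:,1]],1)/(-p[:,2:3]); r2=(s**2).sum(1,keepdims=True)
    s=s*(1+c['k1']*r2); K=c['mtx']; return np.stack([K[0,0]*s[:,0]+K[0,2],K[1,1]*s[:,1]+K[1,2]],1) # u(col),v(row)
def ray(c,uv,o=None):
    K=c['mtx']; uv=np.atleast_2d(uv).astype(float); d=np.stack([(uv[:,0]-K[0,2])/K[0,0],(uv[:,1]-K[1,2])/K[1,1]],1); s=d.copy()
    for _ in range(20): s=d/(1+c['k1']*(s**2).sum(1,keepdims=True))
    e,Rm=campose(c,o); v=np.c_[s[:,0],-s[:,1],-np.ones(len(s))]@Rm.T; return e,v
def atz(c,uv,z,o=None):
    e,v=ray(c,uv,o); t=(np.asarray(z)-e[2])/v[:,2]; return e+t[:,None]*v
E
python3 - <<'E'
import cv2
a=cv2.imread('pics/side0.png'); cv2.imwrite('pics/s1.png',cv2.resize(a[150:310,170:370],None,fx=3.9,fy=3.7,interpolation=cv2.INTER_CUBIC))
cv2.imwrite('pics/s2.png',cv2.resize(a[300:420,140:300],None,fx=4,fy=4,interpolation=cv2.INTER_CUBIC))
a=cv2.imread('pics/scene0.png'); cv2.imwrite('pics/s3.png',cv2.resize(a[110:290,200:380],None,fx=3.3,fy=3.3,interpolation=cv2.INTER_CUBIC))
E
```

```text
(no output)
```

View pics/s1.png

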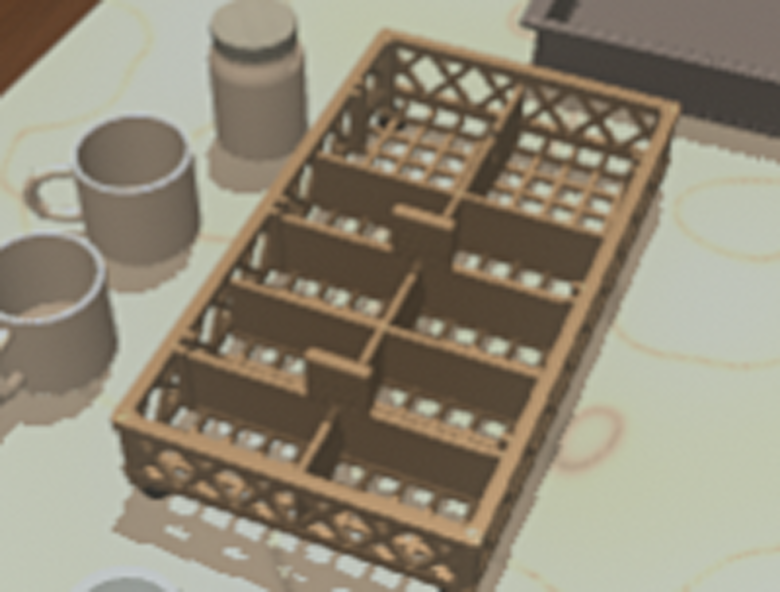

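View pics/s2.png

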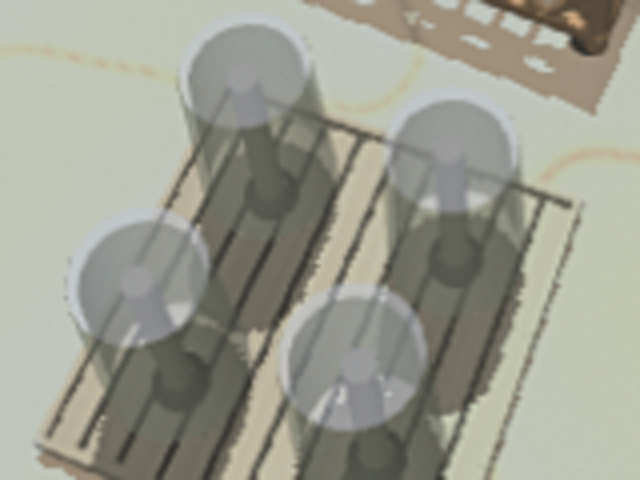

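View pics/s3.png

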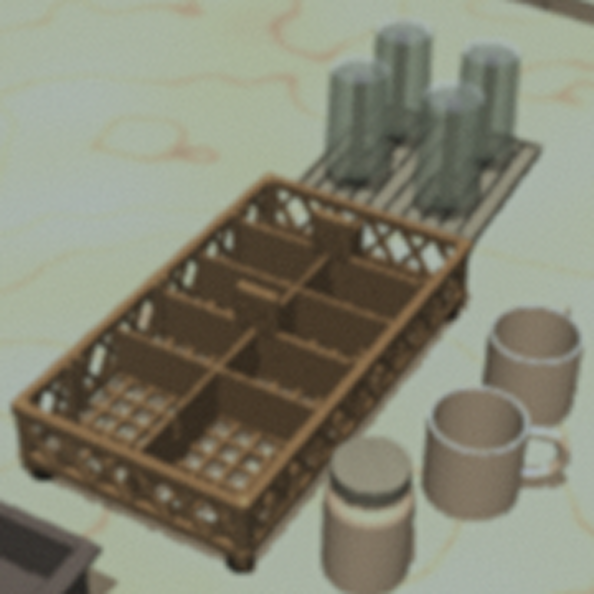

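```bash
cat > fit.py <<'E'
from h import *
import pickle
def fitrect(obs,hx,hy,z,x0):
    # obs: list of (cam, uv list, labels sx,sy list)
    def corners(p,S):
        c,s=np.cos(p[2]),np.sin(p[2]); L=np.array(S)*[hx,hy]
        return np.c_[p[0]+c*L[:,0]-s*L[:,1],p[1]+s*L[:,0]+c*L[:,1],np.full(len(L),z)]
    f=lambda p: np.concatenate([(proj(c,corners(p,S))-np.array(uv)).ravel() for c,uv,S in obs])
    r=least_squares(f,x0); return r.x,r.fun.reshape(-1,2)
E
python3 - <<'E'
from fit import *
sc=read_camera('scene'); sd=read_camera('side')
A=lambda L:[(170+x/3.9,150+y/3.7) for x,y in L]; B=lambda L:[(200+x/3.3,110+y/3.3) for x,y in L]
sdr=A([(385,30),(680,103),(478,545),(113,418)]); scr=B([(270,177),(470,242),(248,505),(15,405)])
print('side',atz(sd,sdr,.08).round(3).tolist()); print('scene',atz(sc,scr,.08).round(3).tolist())
sdt=[(320,117),(427,137),(412,193),(303,153)]; sct=[(134,235),(229,287),(173,346),(69,286)]
print(atz(sd,sdt,.06).round(3).tolist(),atz(sc,sct,.06).round(3).tolist())
g=[(140+x/4,300+y/4) for x,y in [(246,74),(452,151),(138,283),(355,358)]]
G=atz(sd,g,.137); print('glass',G.round(3).tolist())
g=[(140+x/4,300+y/4) for x,y in [(240,78), (451,150),(135,283),(358,362)]]
print('peg',atz(sd,g,.131).round(3).tolist())
print('scene proj of G',((proj(sc,G)-[200,110])*3.3).round().tolist())
# grip tops z=.11 side crop
print('grips',atz(sd,A([(424,217),(339,362)]),.11).round(3).tolist())
print('grips scene',atz(sc,B([(337,215),(262,292)]),.11).round(3).tolist())
x,f=fitrect([(sd,sdr,[(1,-1),(-1,-1),(-1,1),(1,1)]),(sc,scr,[(-1,1),(1,1),(1,-1),(-1,-1)])],.108,.193,.08,[.6,0,0]); print('rack',x.round(4),f.round(1).tolist())
for pr in [(.15,.105),(.105,.15)]:
    x,f=fitrect([(sd,sdt,[(1,-1),(-1,-1),(-1,1),(1,1)]),(sc,sct,[(-1,1),(1,1),(1,-1),(-1,-1)])],*pr,.06,[.6,-.4,0]); print('tray',x.round(4),abs(f).max())
E
```

```text
side [[0.685, -0.18, 0.08], [0.472, -0.199, 0.08], [0.443, 0.188, 0.08], [0.659, 0.203, 0.08]]
scene [[0.45, 0.186, 0.08], [0.657, 0.205, 0.08], [0.687, -0.176, 0.08], [0.475, -0.195, 0.08]]
[[0.643, -0.458, 0.06], [0.316, -0.512, 0.06], [0.299, -0.248, 0.06], [0.619, -0.267, 0.06]] [[0.313, -0.294, 0.06], [0.634, -0.285, 0.06], [0.644, -0.473, 0.06], [0.328, -0.501, 0.06]]
glass [[0.558, 0.335, 0.137], [0.458, 0.325, 0.137], [0.545, 0.436, 0.137], [0.45, 0.421, 0.137]]
peg [[0.561, 0.335, 0.131], [0.46, 0.322, 0.131], [0.548, 0.435, 0.131], [0.45, 0.42, 0.131]]
scene proj of G [[451.0, 94.0], [359.0, 68.0], [490.0, 50.0], [402.0, 29.0]]
grips [[0.564, 0.005, 0.11], [0.555, 0.129, 0.11]]
grips scene [[0.56, 0.133, 0.11], [0.571, 0.004, 0.11]]
rack [0.5656 0.0043 0.0755] [[-1.0, -0.3], [-0.5, 0.6], [-0.3, 0.2], [-0.5, 0.6], [-1.1, -1.0], [0.4, 0.1], [-0.8, 1.1], [-1.3, -0.1]]
tray [ 0.4743 -0.382   0.078 ] 11.665911622885943
tray [ 0.4736 -0.3725  0.1706] 33.852563856535795
```

```bash
cat >> h.py <<'E'
def mv(target,head=None,cur=None):
    """print shift units/turn units from current pose to TCP target, tool-x heading (deg), tool down"""
    o=get_obs(); Rt=qR(o['tool_rot']); p=o['eef_pos']
    s=Rt.T@(np.array(target)-p)/.025
    if head is None: rv=np.zeros(3)
    else:
        h=np.deg2rad(head); x=np.array([np.cos(h),np.sin(h),0]); z=np.array([0,0,-1.]); D=np.stack([x,np.cross(z,x),z],1)
        rv=np.rad2deg(R.from_matrix(Rt.T@D).as_rotvec())/10
    print('at',p.round(4),'heading',np.rad2deg(np.arctan2(Rt[1,0],Rt[0,0])).round(2),'shift',s.round(3).tolist(),'turn',rv.round(3).tolist(),'F',o['contact_force'].round(1),'w',round(o['gripper_width'],3),'t',round(o['t'],2),'q7',o['q'].round(2)[-1])
    return s,rv
E
python3 - <<'E'
from h import *
mv([.564,.06,.36],-85.7)
E
```

```text
at [ 0.2807 -0.6139  0.3039] heading -65.43 shift [-19.804, -21.514, -2.242] turn [-0.0, -0.0, 2.027] F [-0.3  0.4 -0.8] w 1.0 t 1.05 q7 -0.08
```

Request:
apply_moves --moves '[[[-2,-2.1,-0.8],[0,0,0.2],0.0],[[-4,-4.3,-2.2],[0,0,0.6],0.0],[[-6,-6.5,-2.2],[0,0,1],0.0],[[-8,-8.7,-2.2],[0,0,1.4],0.0],[[-10,-10.9,-2.2],[0,0,2.03],0.0],[[-12,-13,-2.2],[0,0,2.03],0.0],[[-14,-15.2,-2.2],[0,0,2.03],0.0],[[-16,-17.4,-2.2],[0,0,2.03],0.0],[[-18,-19.6,-2.2],[0,0,2.03],0.0],[[-19.8,-21.5,-2.2],[0,0,2.03],0.0],[[-19.8,-21.5,-2.2],[0,0,2.03],0.0],[[-19.8,-21.5,-2.2],[0,0,2.03],0.0],[[-19.8,-21.5,-2.2],[0,0,2.03],0.0],[[-19.8,-21.5,-2.2],[0,0,2.03],0.0],[[-19.8,-21.5,-2.2],[0,0,2.03],0.0]]' --force 20

```text
t: 2.92
eef_pos: [0.5635, 0.0579, 0.3589]
tool_rot: [0.0, 0.732, -0.681, 0.0]
contact_force: [0.7, -1.2, 0.0]
gripper_width: 0.501
```

```bash
python3 - <<'E'
from h import *
mv([.564,.06,.36],-85.7)
c=save('wrist','w1.png')
for q in ['div0_grip','rack','row0','cup0','jar']:
    print(q,[(round(x['conf'],2),np.round(x['pixel']).tolist()) for x in look_for('wrist',q)])
E
```

```text
at [0.5635 0.0579 0.3589] heading -85.89 shift [-0.084, -0.027, -0.044] turn [0.001, -0.005, -0.019] F [ 0.7 -1.2  0. ] w 0.501 t 2.92 q7 -1.8
div0_grip []
rack [(0.97, [171.0, 362.0])]
row0 [(0.76, [172.0, 361.0])]
cup0 [(0.89, [9.0, 233.0]), (0.88, [4.0, 344.0]), (0.54, [231.0, 3.0])]
jar [(0.6, [17.0, 462.0])]
```

View pics/w1.png

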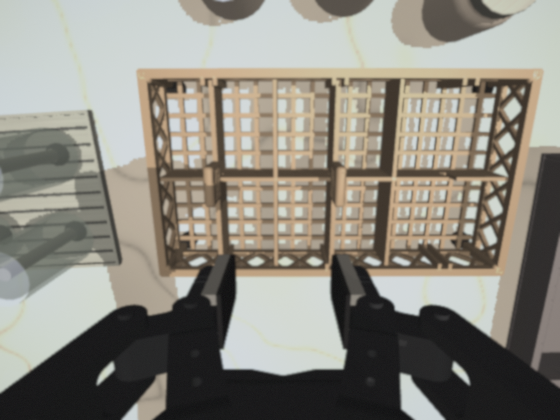

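```bash
python3 - <<'E'
import cv2
a=cv2.imread('pics/w1.png'); cv2.imwrite('pics/w1z.png',cv2.resize(a[140:230,180:380],None,fx=4,fy=6,interpolation=cv2.INTER_CUBIC))
cv2.imwrite('pics/w1c.png',cv2.resize(a[50:290,120:560],None,fx=1.8,fy=2.4,interpolation=cv2.INTER_CUBIC))
E
```

```text
(no output)
```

View pics/w1z.png

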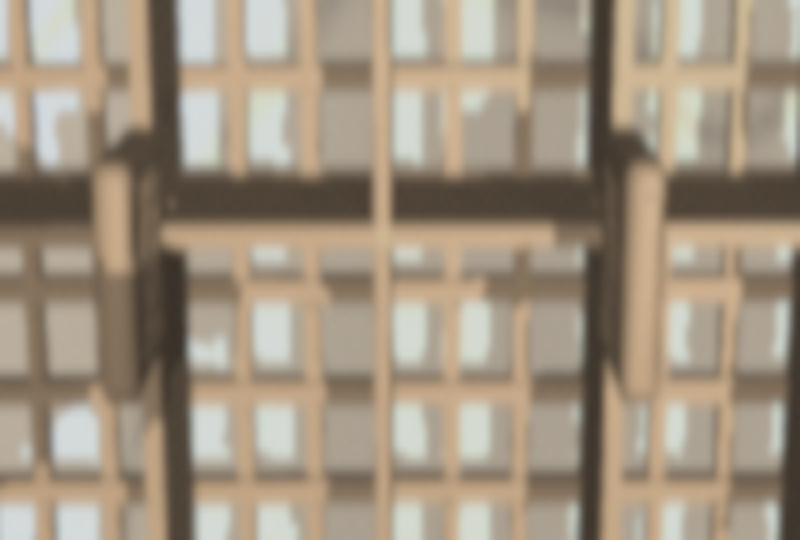

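View pics/w1c.png

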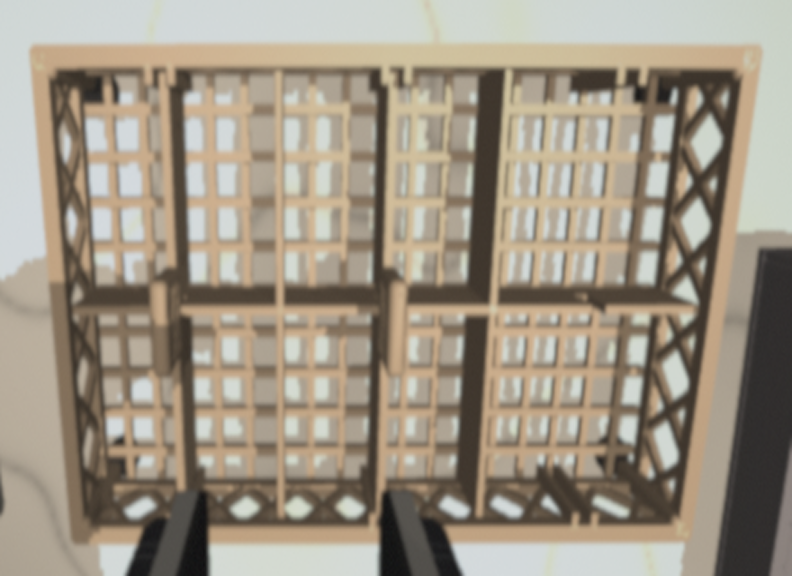

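```bash
python3 - <<'E'
from fit import *
o=get_obs(); c=read_camera('wrist')
uv=[(120+x/1.8,50+y/2.4) for x,y in [(30,45),(762,45),(686,543),(76,543)]]
W=atz(c,uv,.08,o); print(W.round(4).tolist())
S=[(1,1),(1,-1),(-1,-1),(-1,1)]
import cv2
L=np.array(S)*[.108,.193]; 
def f(p):
    cc,s=np.cos(p[2]),np.sin(p[2]); return (np.c_[p[0]+cc*L[:,0]-s*L[:,1],p[1]+s*L[:,0]+cc*L[:,1]]-W[:,:2]).ravel()
r=least_squares(f,[.56,0,0]); print('rack',r.x.round(4),np.abs(r.fun).max())
p=r.x
G=atz(c,[(209.3,186.3),(340.3,186.5)],.11,o); print('grips',G.round(4).tolist())
for y in (-.126,0,.126): print(y,p[0]-np.sin(p[2])*y,p[1]+np.cos(p[2])*y)
E
```

```text
[[0.6601, 0.2059, 0.08], [0.6895, -0.1811, 0.08], [0.4704, -0.1958, 0.08], [0.4425, 0.1869, 0.08]]
rack [0.5656 0.004  0.0749] 0.0019590080525285214
grips [[0.5578, 0.1291, 0.11], [0.5668, 0.0047, 0.11]]
-0.126 0.5750490786550426 -0.1216657012491916
0 0.5656235842960696 0.0039812647153272835
0.126 0.5561980899370966 0.12962823067984616
```

```bash
python3 - <<'E'
from h import *
mv([.566,.0043,.20],-85.71)
E
```

```text
at [0.5636 0.0594 0.359 ] heading -85.77 shift [2.205, 0.069, 6.36] turn [-0.001, -0.0, -0.006] F [-0.4  0.5 -0. ] w 0.503 t 3.27 q7 -1.8
```

Request:
apply_moves --moves '[[[2.2,0.06,1],[0,0,0],-0.3],[[2.2,0.06,3],[0,0,0],-0.3],[[2.2,0.06,5],[0,0,0],-0.3],[[2.2,0.06,6.36],[0,0,0],-0.3],[[2.2,0.06,6.36],[0,0,0],-0.3],[[2.2,0.06,6.36],[0,0,0],-0.3],[[2.2,0.06,6.36],[0,0,0],-0.3],[[2.2,0.06,6.36],[0,0,0],-0.3],[[2.2,0.06,6.36],[0,0,0],-0.3]]'

```text
t: 4.4
eef_pos: [0.5666, 0.0048, 0.2006]
tool_rot: [-0.0, 0.733, -0.68, 0.0]
contact_force: [0.0, 0.1, 0.0]
gripper_width: 0.35
```

```bash
python3 - <<'E'
from h import *
c=save('wrist','w2.png')
mv([.566,.0043,.149],-85.71)
E
```

```text
at [0.5664 0.0048 0.2004] heading -85.74 shift [0.017, 0.021, 2.054] turn [-0.004, -0.001, -0.003] F [ 0.7 -0.1 -0.9] w 0.351 t 4.45 q7 -1.77
```

View pics/w2.png

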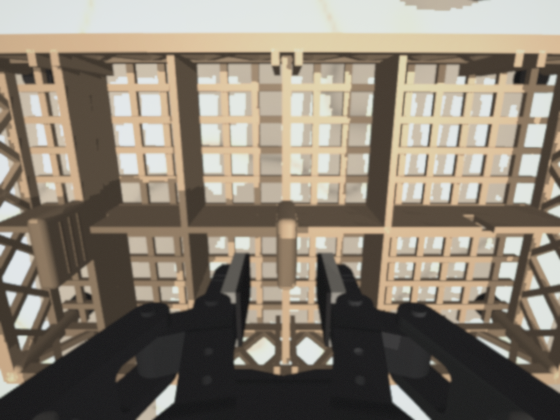

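```bash
python3 - <<'E'
import cv2
a=cv2.imread('pics/w2.png'); cv2.imwrite('pics/w2z.png',cv2.resize(a[195:345,200:370],None,fx=4,fy=4,interpolation=cv2.INTER_CUBIC))
E
```

```text
(no output)
```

View pics/w2z.png

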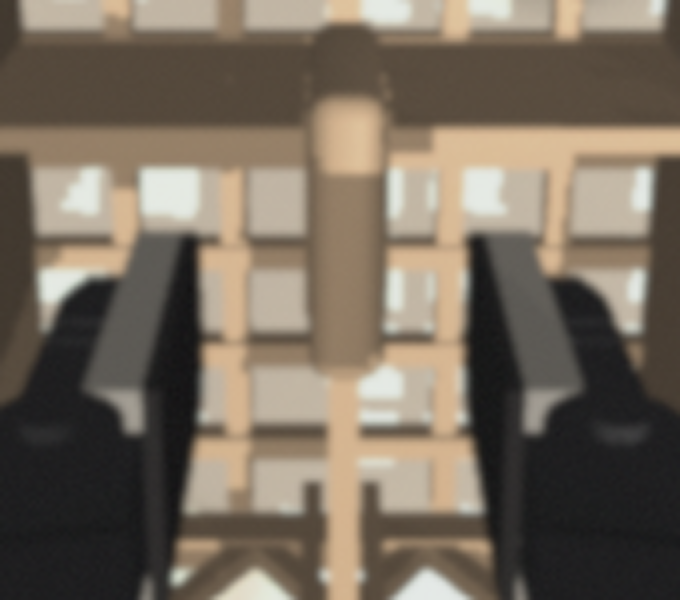

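```bash
python3 - <<'E'
from h import *
o=get_obs(); c=read_camera('wrist'); print(atz(c,[(286.9,254),(283.4,254),(60,245)],.11,o).round(4))
mv([.566,.0031,.149],-85.71)
E
```

```text
[[0.567  0.0029 0.11  ]
 [0.5669 0.0046 0.11  ]
 [0.5633 0.1179 0.11  ]]
at [0.5664 0.0048 0.2002] heading -85.74 shift [0.066, 0.022, 2.048] turn [-0.003, -0.0, -0.003] F [ 0.5 -0.   0.4] w 0.348 t 4.5 q7 -1.77
```

Request:
apply_moves --moves '[[[0.07,0.02,0.5],[0,0,0],-0.3],[[0.07,0.02,1.0],[0,0,0],-0.3],[[0.07,0.02,1.5],[0,0,0],-0.3],[[0.07,0.02,2.05],[0,0,0],-0.3],[[0.07,0.02,2.05],[0,0,0],-0.3],[[0.07,0.02,2.05],[0,0,0],-0.3],[[0.07,0.02,2.05],[0,0,0],-0.5],[[0.07,0.02,2.05],[0,0,0],-0.6],[[0.07,0.02,2.05],[0,0,0],-0.65]]'

```text
t: 5.62
eef_pos: [0.5661, 0.003, 0.1489]
tool_rot: [-0.0, 0.733, -0.68, 0.0]
contact_force: [-0.1, 0.2, -0.6]
gripper_width: 0.174
```

```bash
python3 - <<'E'
from h import *
c=save('wrist','w3.png')
mv([.566,.0031,.149],-85.71)
E
```

```text
at [0.566  0.003  0.1488] heading -85.73 shift [-0.003, -0.0, -0.006] turn [-0.002, -0.0, -0.002] F [ 0.4 -0.  -0.5] w 0.175 t 5.67 q7 -1.79
```

View pics/w3.png

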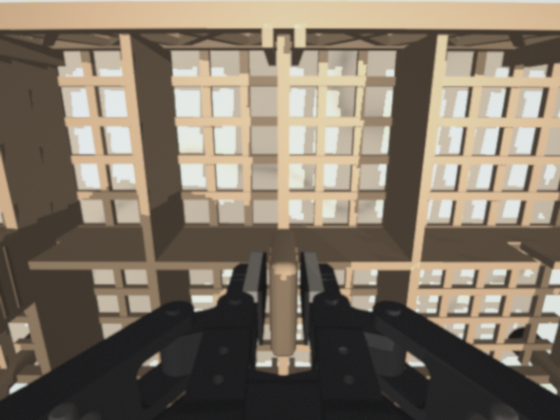

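The block is centred between the pads (columns 272–296, pads at 265 and 302), with about 2 mm of gap on each side. Next: close and lift.

Request:
apply_moves --moves '[[[0,0,0],[0,0,0],-1],[[0,0,0],[0,0,0],-1],[[0,0,0],[0,0,0],-1],[[0,0,0],[0,0,0],-1],[[0,0,0],[0,0,0],-1]]' --force 40

```text
t: 6.3
eef_pos: [0.5661, 0.003, 0.1489]
tool_rot: [-0.0, 0.733, -0.68, 0.0]
contact_force: [-0.3, 0.2, 4.3]
gripper_width: 0.107
```

Request:
apply_moves --moves '[[[0,0,-0.3],[0,0,0],-1],[[0,0,-0.6],[0,0,0],-1],[[0,0,-0.9],[0,0,0],-1],[[0,0,-1.3],[0,0,0],-1],[[0,0,-1.7],[0,0,0],-1],[[0,0,-2.1],[0,0,0],-1],[[0,0,-2.6],[0,0,0],-1],[[0,0,-3.1],[0,0,0],-1],[[0,0,-3.7],[0,0,0],-1],[[0,0,-4.4],[0,0,0],-1],[[0,0,-5.2],[0,0,0],-1],[[0,0,-5.2],[0,0,0],-1],[[0,0,-5.2],[0,0,0],-1]]'

```text
t: 7.92
eef_pos: [0.5656, 0.0029, 0.2783]
tool_rot: [0.0, 0.733, -0.68, -0.0]
contact_force: [-0.3, 0.5, -1.0]
gripper_width: 0.108
```

```bash
python3 - <<'E'
from h import *
c=save('side','s4.png');cv2.imwrite('pics/s4c.png',cv2.resize(c['color'][90:310,150:430,::-1],None,fx=2.8,fy=2.7))
c=save('scene','c4.png')
mv([.48,-.37,.30],-85.71)
E
```

```text
at [0.5654 0.003  0.2778] heading -85.73 shift [14.623, 4.52, -0.881] turn [0.009, 0.0, -0.002] F [ 0.3 -0.  -0.7] w 0.103 t 8.03 q7 -1.73
```

View pics/s4c.png

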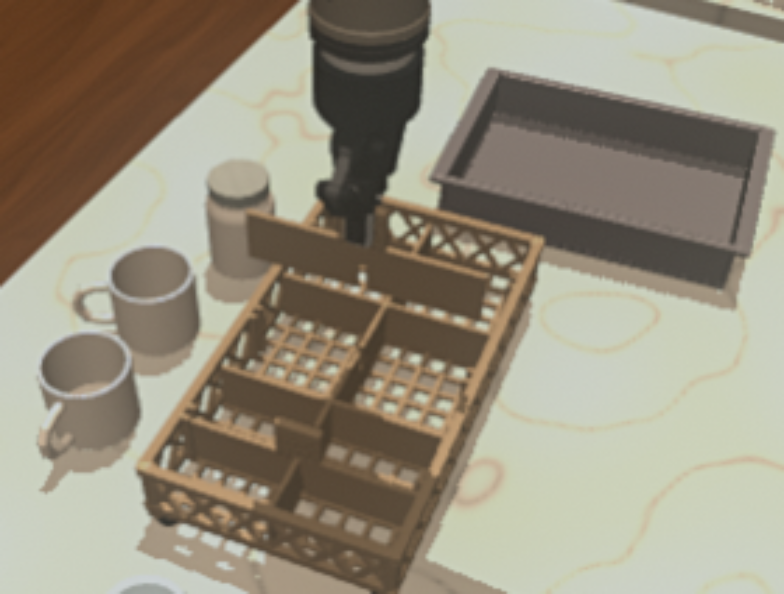

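View pics/c4.png

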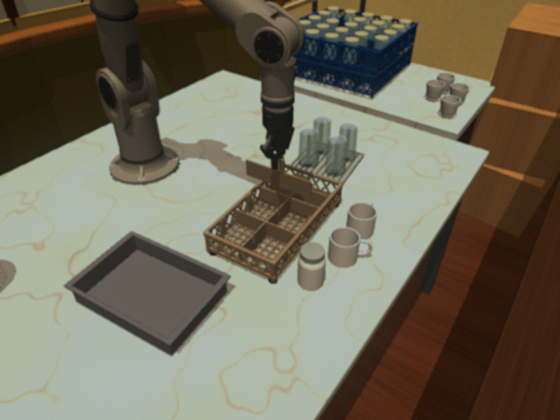

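```bash
python3 - <<'E'
from fit import *
sd=read_camera('side'); sdt=[(325,116),(426,137.4),(415,182.6),(304.6,157.4)]
W=atz(sd,sdt,.06);print(W.round(3).tolist())
x,f=fitrect([(sd,sdt,[(1,-1),(-1,-1),(-1,1),(1,1)])],.15,.105,.06,[.47,-.38,0.07]); print('tray',x.round(4),f.round(1).tolist())
sc=read_camera('scene')
a=sc['color'][225:355,60:240,::-1].copy()
P=[(sx*.15,sy*.105) for sx,sy in [(1,-1),(-1,-1),(-1,1),(1,1)]]; P=np.array(P)
Q=np.c_[x[0]+np.cos(x[2])*P[:,0]-np.sin(x[2])*P[:,1],x[1]+np.sin(x[2])*P[:,0]+np.cos(x[2])*P[:,1],np.full(4,.06)]
a=cv2.resize(a,None,fx=4,fy=4)
for u in proj(sc,Q): cv2.circle(a,tuple(int(v) for v in ((u-[60,225])*4)),5,(0,0,255),1)
cv2.imwrite('pics/t4.png',a)
E
```

```text
[[0.631, -0.47, 0.06], [0.318, -0.508, 0.06], [0.301, -0.291, 0.06], [0.607, -0.251, 0.06]]
tray [ 0.4638 -0.3781  0.1086] [[1.6, 1.2], [-3.4, 0.9], [-0.8, 0.1], [2.6, -0.8]]
```

View pics/t4.png

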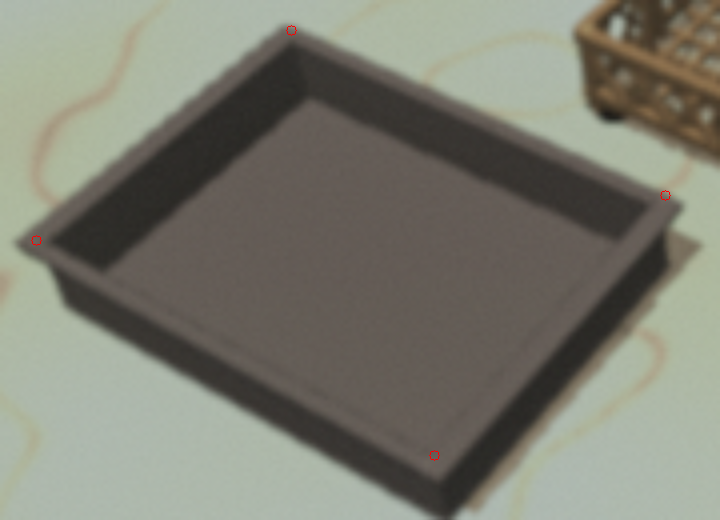

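Request:
apply_moves --moves '[[[1.0,0.35,0],[0,0,0],-1],[[3,1.05,0],[0,0,0],-1],[[5,1.7,0],[0,0,0],-1],[[7,2.4,0],[0,0,0],-1],[[9,3.1,0],[0,0,0],-1],[[11,3.8,0],[0,0,0],-1],[[13,4.5,0],[0,0,0],-1],[[14.3,5,0.5],[0,0,0],-1],[[15,5.2,1.5],[0,0,0],-1],[[15,5.2,2.5],[0,0,0],-1],[[15,5.2,3.5],[0,0,0],-1],[[15,5.2,4.2],[0,0,0],-1],[[15,5.2,4.2],[0,0,0],-1],[[15,5.2,4.2],[0,0,0],-1]]'

```text
t: 9.88
eef_pos: [0.4647, -0.3808, 0.1744]
tool_rot: [-0.0, 0.733, -0.68, 0.001]
contact_force: [-0.6, 0.4, -0.1]
gripper_width: 0.107
```

```bash
python3 - <<'E'
from h import *
c=save('side','s5.png');cv2.imwrite('pics/s5c.png',cv2.resize(c['color'][60:260,250:470,::-1],None,fx=3,fy=3))
mv([.464,-.38,.139],-85.0)
E
```

```text
at [ 0.4648 -0.3809  0.1747] heading -85.73 shift [-0.042, 0.031, 1.428] turn [-0.008, -0.007, -0.073] F [-0.5 -0.6 -0.2] w 0.114 t 9.93 q7 -1.0
```

View pics/s5c.png

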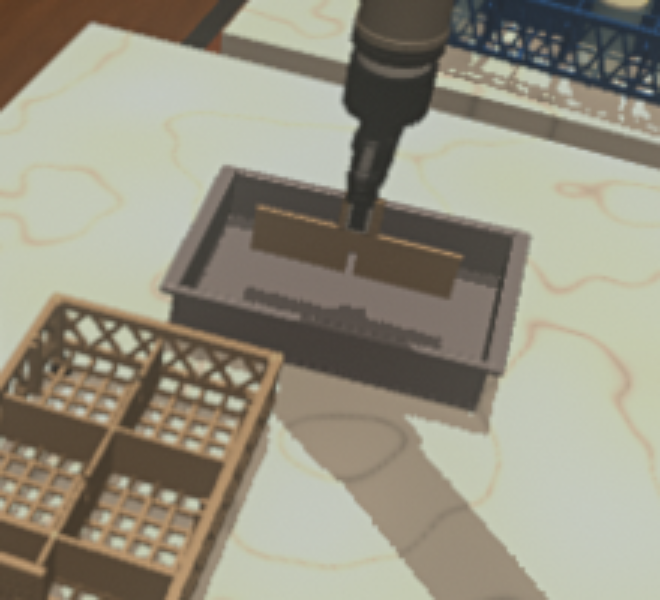

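Request:
apply_moves --moves '[[[0,0,0.5],[0,0,0],-1],[[0,0,1],[0,0,0],-1],[[0,0,1.4],[0,0,0],-1],[[0,0,1.4],[0,0,0],-1],[[0,0,1.4],[0,0,0],-1],[[0,0,1.4],[0,0,0],-0.4],[[0,0,1.4],[0,0,0],-0.3],[[0,0,1.4],[0,0,0],-0.3],[[0,0,1.4],[0,0,0],-0.3],[[0,0,0.4],[0,0,0],-0.3],[[0,0,-0.6],[0,0,0],-0.3],[[0,0,-2],[0,0,0],-0.3],[[0,0,-3.5],[0,0,0],-0.3],[[0,0,-4.2],[0,0,0],-0.3],[[0,0,-4.2],[0,0,0],-0.3],[[0,0,-4.2],[0,0,0],-0.3]]'

```text
t: 11.92
eef_pos: [0.4635, -0.3802, 0.277]
tool_rot: [0.0, 0.733, -0.68, -0.001]
contact_force: [0.5, -0.4, 0.0]
gripper_width: 0.351
```

```bash
python3 - <<'E'
from h import *
c=save('side','s6.png');cv2.imwrite('pics/s6c.png',cv2.resize(c['color'][60:260,250:470,::-1],None,fx=3,fy=3))
mv([.557,.128,.28],-85.71)
E
```

```text
at [ 0.4635 -0.3802  0.2768] heading -85.73 shift [-19.991, -5.243, -0.101] turn [0.013, 0.011, -0.002] F [ 0.2  0.4 -0.1] w 0.349 t 11.97 q7 -0.97
```

View pics/s6c.png

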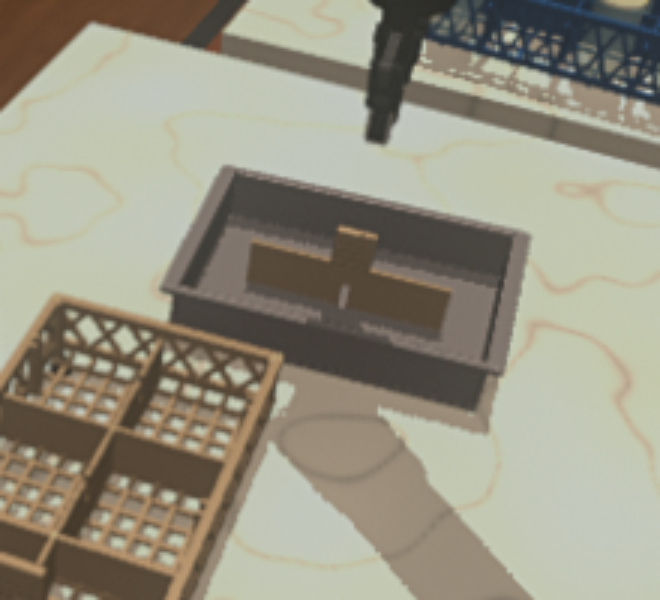

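Request:
apply_moves --moves '[[[-1,-0.25,0],[0,0,0],-0.3],[[-3,-0.8,0],[0,0,0],-0.3],[[-5,-1.3,0],[0,0,0],-0.3],[[-7,-1.8,0],[0,0,0],-0.3],[[-9,-2.35,0],[0,0,0],-0.3],[[-11,-2.9,0],[0,0,0],-0.3],[[-13,-3.4,0],[0,0,0],-0.3],[[-15,-3.95,0],[0,0,0],-0.3],[[-17,-4.45,0],[0,0,0],-0.3],[[-19,-5,0],[0,0,0],-0.3],[[-20,-5.24,1],[0,0,0],-0.3],[[-20,-5.24,2],[0,0,0],-0.3],[[-20,-5.24,3],[0,0,0],-0.3],[[-20,-5.24,3],[0,0,0],-0.3],[[-20,-5.24,3],[0,0,0],-0.3]]'

```text
t: 13.85
eef_pos: [0.5578, 0.1278, 0.2038]
tool_rot: [-0.0, 0.733, -0.68, -0.0]
contact_force: [-0.1, -0.3, 0.3]
gripper_width: 0.348
```

```bash
python3 - <<'E'
from h import *
c=save('wrist','w7.png');cv2.imwrite('pics/w7z.png',cv2.resize(c['color'][195:345,200:370,::-1],None,fx=4,fy=4,interpolation=cv2.INTER_CUBIC))
mv([.557,.128,.149],-85.71)
E
```

```text
at [0.5581 0.1278 0.2043] heading -85.74 shift [-0.008, 0.044, 2.213] turn [-0.005, 0.002, -0.003] F [ 0.3 -0.   0.9] w 0.352 t 13.9 q7 -2.01
```

View pics/w7z.png

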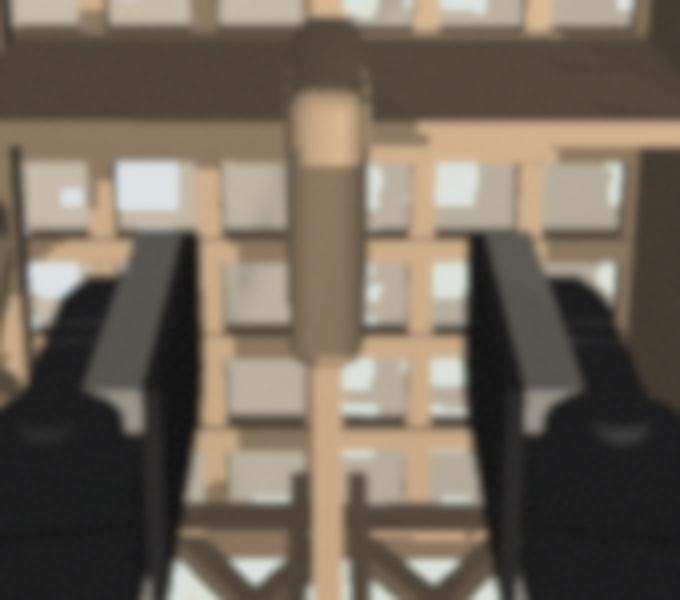

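Request:
apply_moves --moves '[[[-0.03,0.02,0.5],[0,0,0],-0.3],[[-0.03,0.02,1.0],[0,0,0],-0.3],[[-0.03,0.02,1.6],[0,0,0],-0.3],[[-0.03,0.02,2.2],[0,0,0],-0.3],[[-0.03,0.02,2.2],[0,0,0],-0.3],[[-0.03,0.02,2.2],[0,0,0],-0.3],[[-0.03,0.02,2.2],[0,0,0],-0.5],[[-0.03,0.02,2.2],[0,0,0],-0.6],[[-0.03,0.02,2.2],[0,0,0],-0.65]]'

```text
t: 15.02
eef_pos: [0.5572, 0.1284, 0.1489]
tool_rot: [-0.0, 0.733, -0.68, 0.0]
contact_force: [1.1, -0.1, -0.3]
gripper_width: 0.178
```

```bash
python3 - <<'E'
from h import *
c=save('wrist','w8.png');cv2.imwrite('pics/w8z.png',cv2.resize(c['color'][220:370,200:370,::-1],None,fx=4,fy=4,interpolation=cv2.INTER_CUBIC))
mv([.557,.128,.149],-85.71)
E
```

```text
at [0.5572 0.1285 0.1489] heading -85.74 shift [0.018, 0.007, -0.005] turn [-0.002, 0.0, -0.003] F [ 0.   0.2 -0.4] w 0.177 t 15.07 q7 -2.05
```

View pics/w8z.png

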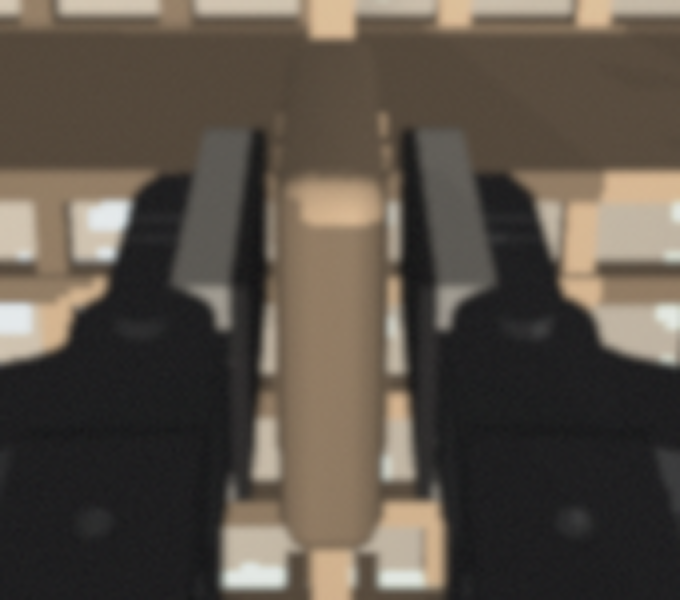

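The block is centred, so I'll grip it and lift.

Request:
apply_moves --moves '[[[0,0,0],[0,0,0],-1],[[0,0,0],[0,0,0],-1],[[0,0,0],[0,0,0],-1],[[0,0,0],[0,0,0],-1],[[0,0,-0.3],[0,0,0],-1],[[0,0,-0.6],[0,0,0],-1],[[0,0,-0.9],[0,0,0],-1],[[0,0,-1.3],[0,0,0],-1],[[0,0,-1.7],[0,0,0],-1],[[0,0,-2.1],[0,0,0],-1],[[0,0,-2.6],[0,0,0],-1],[[0,0,-3.1],[0,0,0],-1],[[0,0,-3.7],[0,0,0],-1],[[0,0,-4.4],[0,0,0],-1],[[0,0,-5.2],[0,0,0],-1],[[0,0,-5.2],[0,0,0],-1],[[0,0,-5.2],[0,0,0],-1]]' --force 40

```text
t: 17.2
eef_pos: [0.5568, 0.1283, 0.2783]
tool_rot: [0.0, 0.733, -0.68, -0.0]
contact_force: [-1.0, 1.1, -1.0]
gripper_width: 0.112
```

```bash
python3 - <<'E'
from h import *
c=save('side','s9.png');cv2.imwrite('pics/s9c.png',cv2.resize(c['color'][90:310,150:440,::-1],None,fx=2.75,fy=2.7))
mv([.47,-.332,.27],-84.5)
E
```

```text
at [0.5566 0.1283 0.2779] heading -85.73 shift [18.101, 4.825, 0.329] turn [0.007, -0.002, -0.123] F [-0.3  0.4  0.6] w 0.109 t 17.25 q7 -1.97
```

View pics/s9c.png

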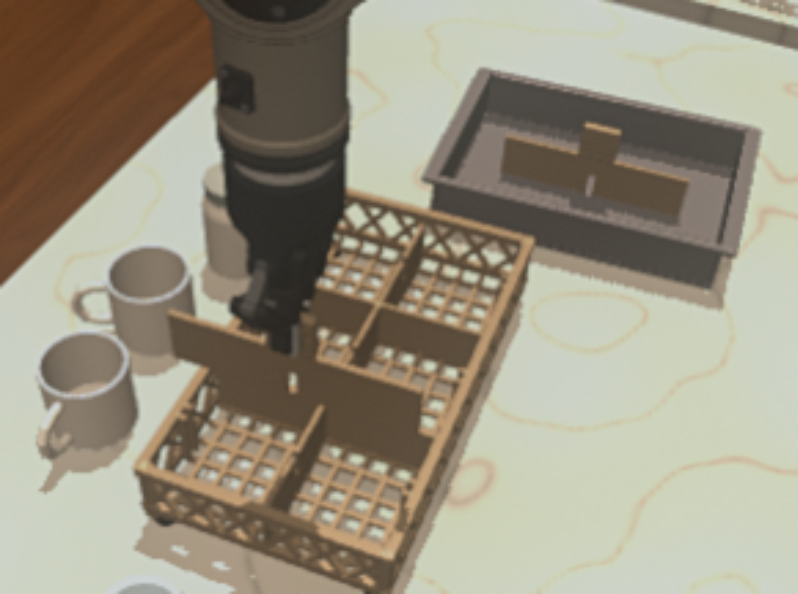

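Request:
apply_moves --moves '[[[1.0,0.3,0],[0,0,0],-1],[[3,0.9,0],[0,0,0],-1],[[5,1.45,0],[0,0,0],-1],[[7,2.05,0],[0,0,0],-1],[[9,2.6,0],[0,0,0],-1],[[11,3.2,0],[0,0,0],-1],[[13,3.8,0],[0,0,0],-1],[[15,4.4,0],[0,0,0],-1],[[17,5,0],[0,0,0],-1],[[18,5.25,0.7],[0,0,-0.1],-1],[[18,5.25,2],[0,0,-0.1],-1],[[18,5.25,3.3],[0,0,-0.1],-1],[[18,5.25,4.3],[0,0,-0.1],-1],[[18,5.25,4.3],[0,0,-0.1],-1],[[18,5.25,4.3],[0,0,-0.1],-1]]'

```text
t: 19.12
eef_pos: [0.46, -0.3302, 0.1716]
tool_rot: [-0.0, 0.739, -0.674, 0.0]
contact_force: [-0.3, -0.2, -0.4]
gripper_width: 0.11
```

```bash
python3 - <<'E'
from h import *
c=save('side','s10.png');cv2.imwrite('pics/s10c.png',cv2.resize(c['color'][60:260,250:470,::-1],None,fx=3,fy=3))
mv([.459,-.33,.139],-85.0)
E
```

```text
at [ 0.4602 -0.3303  0.1721] heading -84.73 shift [-0.018, 0.05, 1.325] turn [-0.007, -0.005, 0.027] F [-0.2 -0.1  0.3] w 0.111 t 19.18 q7 -1.06
```

View pics/s10c.png

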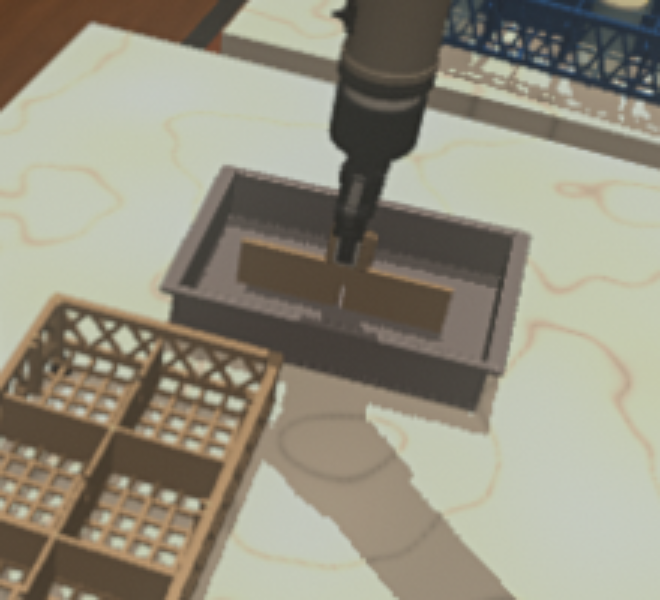

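Request:
apply_moves --moves '[[[0,0,0.5],[0,0,0],-1],[[0,0,1],[0,0,0],-1],[[0,0,1.35],[0,0,0],-1],[[0,0,1.35],[0,0,0],-1],[[0,0,1.35],[0,0,0],-1],[[0,0,1.35],[0,0,0],-0.4],[[0,0,1.35],[0,0,0],-0.3],[[0,0,1.35],[0,0,0],-0.3],[[0,0,1.35],[0,0,0],-0.3],[[0,0,0.4],[0,0,0],-0.3],[[0,0,-0.6],[0,0,0],-0.3],[[0,0,-2],[0,0,0],-0.3],[[0,0,-3.5],[0,0,0],-0.3],[[0,0,-5],[0,0,0],-0.3],[[0,0,-6],[0,0,0],-0.3],[[0,0,-6],[0,0,0],-0.3],[[0,0,-6],[0,0,0],-0.3]]'

```text
t: 21.3
eef_pos: [0.4592, -0.3298, 0.3201]
tool_rot: [0.0, 0.739, -0.674, -0.001]
contact_force: [-0.5, 0.8, 0.0]
gripper_width: 0.35
```

```bash
python3 - <<'E'
from h import *
c=save('side','s11.png');cv2.imwrite('pics/s11c.png',cv2.resize(c['color'][60:260,250:470,::-1],None,fx=3,fy=3))
mv([.503,.34,.33],-85.7)
E
```

```text
at [ 0.4591 -0.3297  0.3198] heading -84.73 shift [-26.516, -4.209, -0.382] turn [0.011, 0.008, 0.097] F [ 0.2 -0.5 -0.9] w 0.35 t 21.35 q7 -1.02
```

View pics/s11c.png

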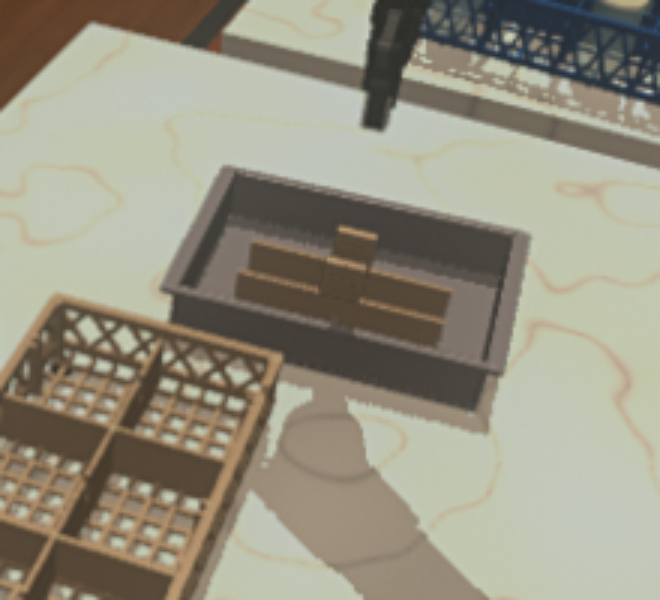

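Request:
apply_moves --moves '[[[-1,-0.2,-0.5],[0,0,0],0],[[-3,-0.5,-1.5],[0,0,0.1],0.5],[[-5,-0.8,-2.5],[0,0,0.1],1],[[-7,-1.1,-3],[0,0,0.1],1],[[-9,-1.4,-3],[0,0,0.1],1],[[-11,-1.8,-3],[0,0,0.1],1],[[-13,-2.1,-3],[0,0,0.1],1],[[-15,-2.4,-3],[0,0,0.1],1],[[-17,-2.7,-3],[0,0,0.1],1],[[-19,-3,-3],[0,0,0.1],1],[[-21,-3.4,-3],[0,0,0.1],1],[[-23,-3.7,-3],[0,0,0.1],1],[[-25,-4,-3],[0,0,0.1],1],[[-27,-4.2,-3],[0,0,0.1],1],[[-28,-4.2,-3],[0,0,0.1],1],[[-28,-4.2,-3],[0,0,0.1],1],[[-28,-4.2,-3],[0,0,0.1],1],[[-28,-4.2,-3],[0,0,0.1],1]]'

```text
t: 23.6
eef_pos: [0.5006, 0.3751, 0.3958]
tool_rot: [0.0, 0.732, -0.681, 0.0]
contact_force: [0.6, -0.5, -0.1]
gripper_width: 0.999
```

```bash
python3 - <<'E'
from h import *
mv([.503,.34,.33],-85.7)
c=save('wrist','w12.png'); o=get_obs()
G=np.array([[0.558, 0.335, 0.137], [0.458, 0.325, 0.137], [0.545, 0.436, 0.137], [0.45, 0.421, 0.137]])
print(proj(c,G,o).round(1).tolist())
print([(round(x['conf'],2),np.round(x['pixel']).tolist()) for x in look_for('wrist','glass0_mid')])
E
```

```text
at [0.5006 0.3751 0.3958] heading -85.86 shift [1.403, 0.006, 2.635] turn [0.0, -0.006, -0.016] F [ 0.6 -0.5 -0.1] w 0.999 t 23.6 q7 -2.43
[[330.2, 126.4], [329.0, 227.7], [221.7, 132.6], [234.4, 228.7]]
[(0.75, [124.0, 230.0]), (0.21, [217.0, 239.0])]
```

View pics/w12.png

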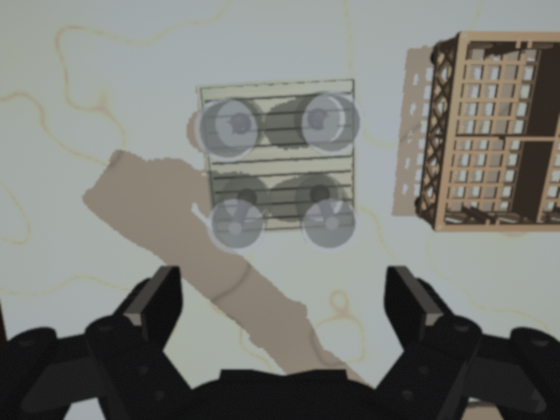

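```bash
python3 - <<'E'
from h import *
o=get_obs(); c=read_camera('wrist')
a=cv2.resize(c['color'][70:260,185:375,::-1],None,fx=4,fy=3.1,interpolation=cv2.INTER_CUBIC); cv2.imwrite('pics/w12z.png',cv2.resize(c['color'][70:260,185:375,::-1],None,fx=3.1,fy=3.1,interpolation=cv2.INTER_CUBIC))
E
```

```text
(no output)
```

View pics/w12z.png

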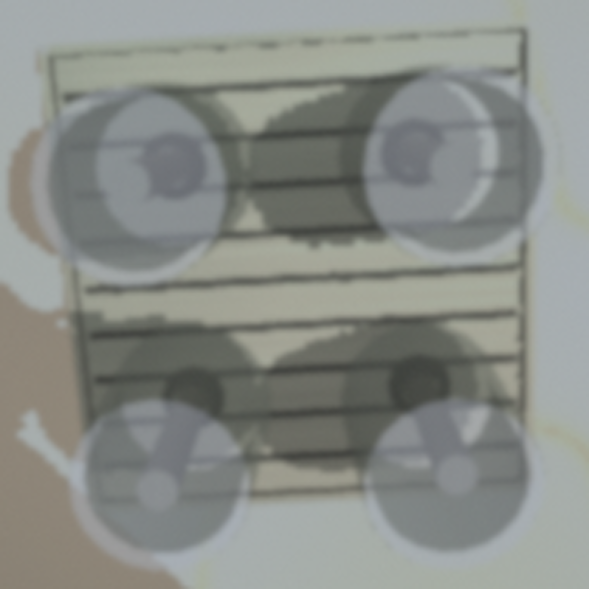

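```bash
python3 - <<'E'
from h import *
o=get_obs(); c=read_camera('wrist')
uv=[(185+x/3.1,70+y/3.1) for x,y in [(452,163),(447,470),(140,180),(163,475)]]
W=atz(c,uv,.137,o); print(W.round(4).tolist())
pegs=[(185+x/3.1,70+y/3.1) for x,y in [(456,473),(157,490)]]
print('pegtips',atz(c,pegs,.131,o).round(4).tolist())
pb=[(185+x/3.1,70+y/3.1) for x,y in [(412,153),(420,385),(175,165),(193,397)]]
print('peg low',atz(c,pb,.01,o).round(4).tolist())
b=[(185+x/3.1,70+y/3.1) for x,y in [(527,28),(525,485),(92,497),(48,52)]]
B=atz(c,b,.01,o); print('base',B.round(4).tolist(),B.mean(0))
# draw predicted top circles
a=cv2.resize(c['color'][70:260,185:375,::-1],None,fx=4,fy=3.1); 
E
```

```text
[[0.5614, 0.3354, 0.137], [0.4644, 0.3261, 0.137], [0.5496, 0.4289, 0.137], [0.4559, 0.4185, 0.137]]
pegtips [[0.4616, 0.322, 0.131], [0.4483, 0.421, 0.131]]
peg low [[0.56, 0.3348, 0.01], [0.4613, 0.3212, 0.01], [0.5479, 0.4329, 0.01], [0.4485, 0.421, 0.01]]
base [[0.6122, 0.2935, 0.01], [0.4182, 0.2687, 0.01], [0.398, 0.4649, 0.01], [0.5888, 0.4861, 0.01]] [0.50428534 0.37829329 0.01      ]
```

```bash
python3 - <<'E'
from h import *
mv([.5605,.3352,.24],-85.7)
E
```

```text
at [0.5003 0.3759 0.3963] heading -85.8 shift [1.799, -2.28, 6.255] turn [-0.002, -0.001, -0.01] F [-0.  -0.5 -0.9] w 0.998 t 23.8 q7 -2.43
```

Request:
apply_moves --moves '[[[1,-1.2,1],[0,0,0],0.8],[[1.8,-2.28,2.5],[0,0,0],0.8],[[1.8,-2.28,4],[0,0,0],0.8],[[1.8,-2.28,5.5],[0,0,0],0.8],[[1.8,-2.28,6.25],[0,0,0],0.8],[[1.8,-2.28,6.25],[0,0,0],0.8],[[1.8,-2.28,6.25],[0,0,0],0.8],[[1.8,-2.28,6.25],[0,0,0],0.8]]'

```text
t: 24.8
eef_pos: [0.5607, 0.3366, 0.2416]
tool_rot: [-0.001, 0.733, -0.68, 0.0]
contact_force: [0.1, 0.0, 0.1]
gripper_width: 0.897
```

```bash
cat > gl.py <<'E'
from h import *
import sys
n=sys.argv[1]; tx,ty=float(sys.argv[2]),float(sys.argv[3])
c=save('wrist',n+'.png'); s=save('side',n+'s.png')
o=get_obs()
a=c['color'][:,:,::-1].copy()
# overlay of expected top circle at (tx,ty)
th=np.linspace(0,2*np.pi,60); P=np.c_[tx+.03*np.cos(th),ty+.03*np.sin(th),np.full(60,.137)]
cv2.polylines(a,[proj(c,P,o).round().astype(int).reshape(-1,1,2)],True,(0,0,255),1)
cv2.imwrite('pics/'+n+'o.png',a)
mv([tx,ty,.163],-85.7)
E
python3 gl.py g1 .5605 .3352
```

```text
at [0.5605 0.3363 0.2411] heading -85.73 shift [0.047, 0.009, 3.125] turn [-0.01, 0.004, -0.003] F [ 0.2 -0.2 -0. ] w 0.902 t 24.9 q7 -2.4
```

View pics/g1o.png

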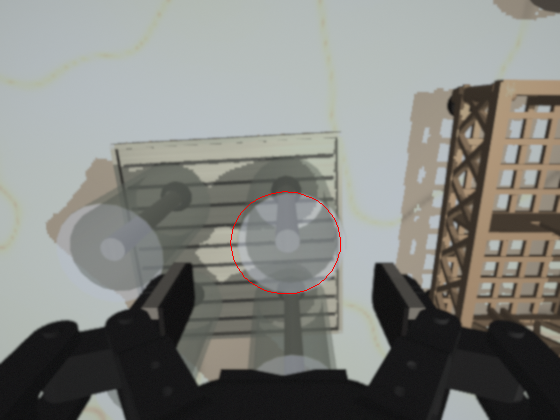

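View pics/g1s.png

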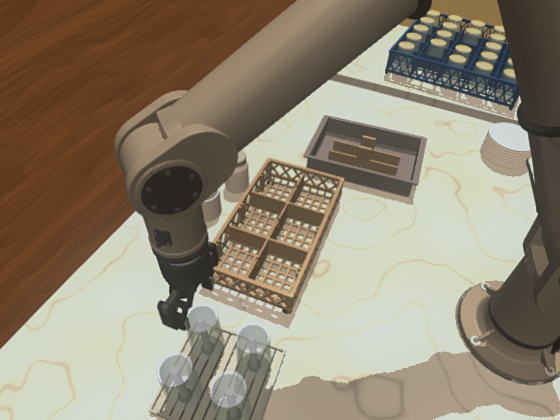

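```bash
python3 - <<'E'
import cv2
a=cv2.imread('pics/g1.png'); cv2.imwrite('pics/g1z.png',cv2.resize(a[170:370,180:390],None,fx=3.7,fy=3,interpolation=cv2.INTER_CUBIC))
E
```

```text
(no output)
```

View pics/g1z.png

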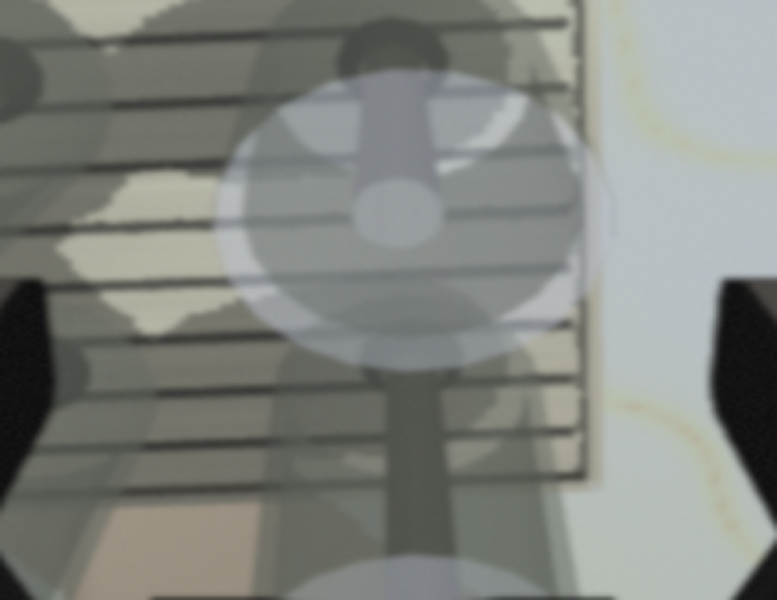

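```bash
python3 - <<'E'
from h import *
o=get_obs(); c=read_camera('wrist'); print(atz(c,[(291.4,243.3),(287.5,241)],.137,o).round(4))
E
```

```text
[[0.5616 0.3319 0.137 ]
 [0.5628 0.3342 0.137 ]]
```

Request:
apply_moves --moves '[[[0.18,-0.03,0.3],[0,0,0],0.8],[[0.18,-0.03,1],[0,0,0],0.8],[[0.18,-0.03,1.7],[0,0,0],0.8],[[0.18,-0.03,2.4],[0,0,0],0.8],[[0.18,-0.03,3.1],[0,0,0],0.8],[[0.18,-0.03,3.1],[0,0,0],0.8],[[0.18,-0.03,3.1],[0,0,0],0.7],[[0.18,-0.03,3.1],[0,0,0],0.6]]'

```text
t: 25.95
eef_pos: [0.5616, 0.332, 0.1633]
tool_rot: [-0.001, 0.733, -0.68, 0.0]
contact_force: [0.0, 0.4, -0.5]
gripper_width: 0.803
```

```bash
python3 gl.py g1b .5616 .3319
```

```text
at [0.5615 0.3317 0.1632] heading -85.74 shift [-0.006, -0.003, 0.007] turn [-0.006, 0.003, -0.004] F [0.2 0.1 0.5] w 0.802 t 26.05 q7 -2.44
```

View pics/g1b.png

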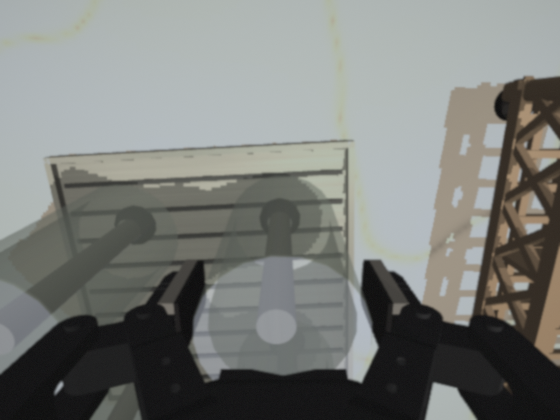

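```bash
python3 - <<'E'
import cv2
a=cv2.imread('pics/g1b.png'); cv2.imwrite('pics/g1z2.png',cv2.resize(a[220:400,160:400],None,fx=3.3,fy=3.3,interpolation=cv2.INTER_CUBIC))
E
```

```text
(no output)
```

View pics/g1z2.png

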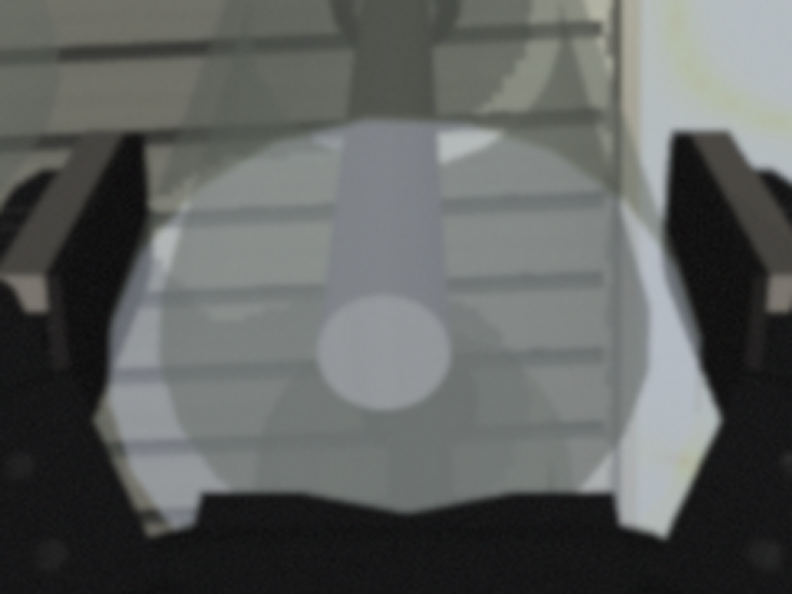

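Request:
apply_moves --moves '[[[0,0,0],[0,0,0],0.4],[[0,0,0],[0,0,0],0.2],[[0,0,0],[0,0,0],-0.2],[[0,0,0],[0,0,0],-1],[[0,0,0],[0,0,0],-1],[[0,0,0],[0,0,0],-1],[[0,0,-0.3],[0,0,0],-1],[[0,0,-0.8],[0,0,0],-1],[[0,0,-1.3],[0,0,0],-1],[[0,0,-1.9],[0,0,0],-1],[[0,0,-2.6],[0,0,0],-1],[[0,0,-3.4],[0,0,0],-1],[[0,0,-4.2],[0,0,0],-1],[[0,0,-5.0],[0,0,0],-1],[[0,0,-5.6],[0,0,0],-1],[[0,0,-6],[0,0,0],-1],[[0,0,-6],[0,0,0],-1],[[0,0,-6],[0,0,0],-1]]' --force 40

```text
t: 28.3
eef_pos: [0.561, 0.3313, 0.3116]
tool_rot: [0.001, 0.733, -0.68, -0.0]
contact_force: [-1.0, 0.3, -2.2]
gripper_width: 0.726
```

```bash
python3 - <<'E'
from h import *
s=save('side','g1l.png'); s=save('scene','g1c.png');cv2.imwrite('pics/g1cz.png',cv2.resize(s['color'][60:300,190:430,::-1],None,fx=2.5,fy=2.5))
mv([.6175,.0074,.313],-85.7)
E
```

```text
at [0.561  0.3313 0.3115] heading -85.73 shift [13.087, -1.29, -0.053] turn [0.008, -0.004, -0.003] F [-0.3 -0.3 -3. ] w 0.726 t 28.4 q7 -2.35
```

View pics/g1l.png

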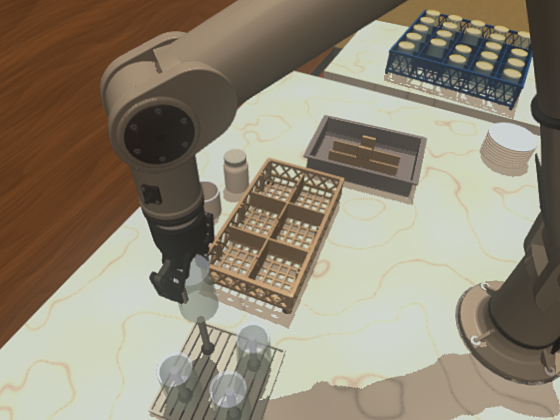

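View pics/g1cz.png

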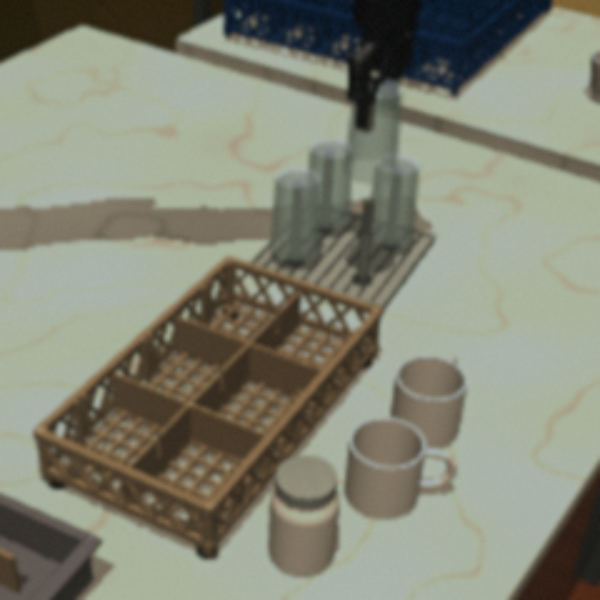

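Request:
apply_moves --moves '[[[0.8,-0.1,0],[0,0,0],-1],[[2.4,-0.25,0],[0,0,0],-1],[[4.2,-0.4,0],[0,0,0],-1],[[6,-0.6,0],[0,0,0],-1],[[7.8,-0.75,0],[0,0,0],-1],[[9.6,-0.95,0],[0,0,0],-1],[[11.2,-1.1,0],[0,0,0],-1],[[12.4,-1.2,0],[0,0,0],-1],[[13.1,-1.3,0],[0,0,0],-1],[[13.1,-1.3,0],[0,0,0],-1],[[13.1,-1.3,1],[0,0,0],-1],[[13.1,-1.3,2],[0,0,0],-1],[[13.1,-1.3,3],[0,0,0],-1],[[13.1,-1.3,3.5],[0,0,0],-1],[[13.1,-1.3,3.5],[0,0,0],-1],[[13.1,-1.3,3.5],[0,0,0],-1]]'

```text
t: 30.4
eef_pos: [0.6186, 0.008, 0.226]
tool_rot: [-0.001, 0.733, -0.68, 0.001]
contact_force: [-1.3, -0.1, -1.3]
gripper_width: 0.731
```

```bash
python3 - <<'E'
from h import *
s=save('side','g1m.png');cv2.imwrite('pics/g1mz.png',cv2.resize(s['color'][120:320,170:370,::-1],None,fx=3,fy=3))
s=save('wrist','g1mw.png')
mv([.6175,.0074,.158],-85.7)
E
```

```text
at [0.6186 0.0076 0.2261] heading -85.73 shift [0.006, 0.05, 2.723] turn [-0.011, -0.0, -0.003] F [-0.2 -0.4 -2.4] w 0.724 t 30.5 q7 -1.85
```

View pics/g1mz.png

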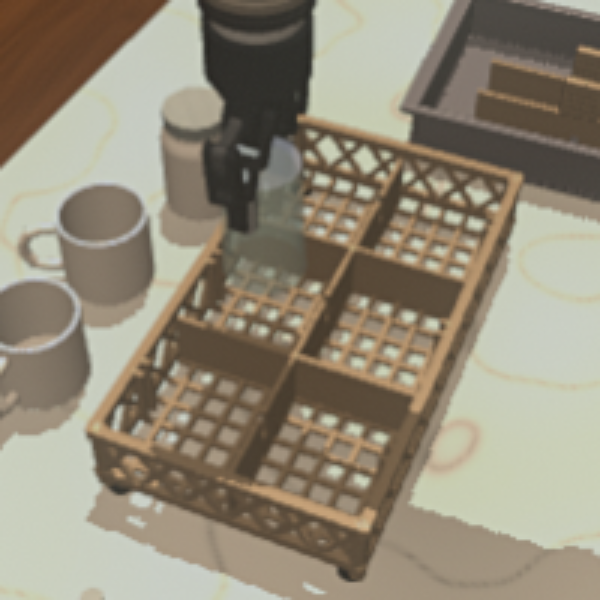

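View pics/g1mw.png

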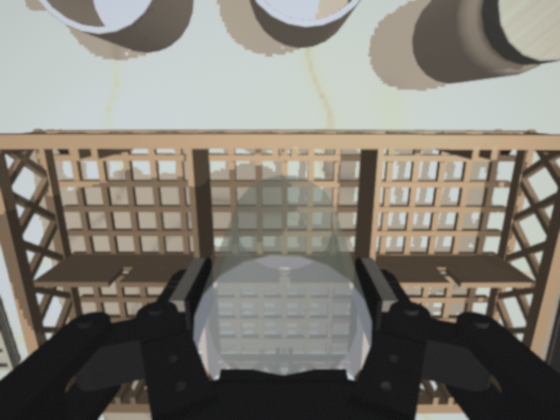

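Request:
apply_moves --moves '[[[0,0,0.4],[0,0,0],-1],[[0,0,0.9],[0,0,0],-1],[[0,0,1.4],[0,0,0],-1],[[0,0,1.9],[0,0,0],-1],[[0,0,2.3],[0,0,0],-1],[[0,0,2.55],[0,0,0],-1],[[0,0,2.7],[0,0,0],-1],[[0,0,2.75],[0,0,0],-1],[[0,0,2.75],[0,0,0],-1],[[0,0,2.75],[0,0,0],-1]]'

```text
t: 31.75
eef_pos: [0.6184, 0.0075, 0.1571]
tool_rot: [-0.0, 0.733, -0.68, 0.0]
contact_force: [-1.9, -0.4, 6.0]
gripper_width: 0.729
```

Request:
apply_moves --moves '[[[0,0,0],[0,0,0],0.55],[[0,0,0],[0,0,0],0.7],[[0,0,0],[0,0,0],0.8],[[0,0,0],[0,0,0],0.8],[[0,0,0],[0,0,0],0.8],[[0,0,-0.6],[0,0,0],0.8],[[0,0,-1.5],[0,0,0],0.8],[[0,0,-3],[0,0,0],0.8],[[0,0,-5],[0,0,0],0.8],[[0,0,-6],[0,0,0],0.8],[[0,0,-6],[0,0,0],0.8],[[0,0,-6],[0,0,0],0.8]]'

```text
t: 33.25
eef_pos: [0.6176, 0.0072, 0.3058]
tool_rot: [0.0, 0.733, -0.68, -0.0]
contact_force: [-0.1, -0.2, -0.5]
gripper_width: 0.897
```

```bash
python3 - <<'E'
from h import *
s=save('side','g1n.png');cv2.imwrite('pics/g1nz.png',cv2.resize(s['color'][120:420,140:380,::-1],None,fx=2,fy=2))
mv([.463,.325,.24],-85.7)
E
```

```text
at [0.6174 0.0072 0.3052] heading -85.73 shift [-13.136, 5.207, 2.616] turn [0.01, -0.001, -0.003] F [-0.   0.3  0.4] w 0.898 t 33.3 q7 -1.8
```

View pics/g1nz.png

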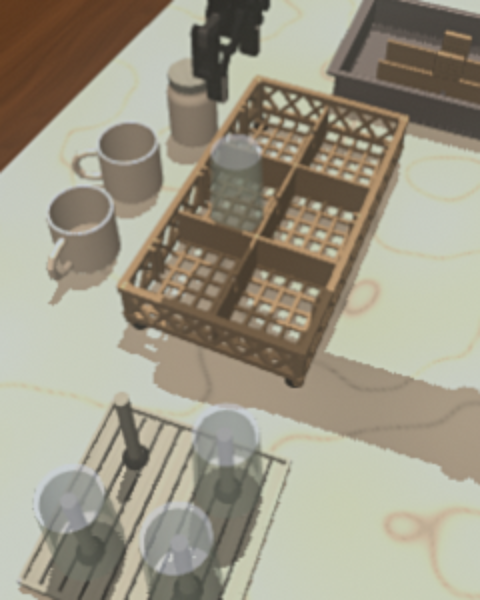

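Request:
apply_moves --moves '[[[-1,0.4,0],[0,0,0],0.8],[[-3,1.2,0],[0,0,0],0.8],[[-5,2,0],[0,0,0],0.8],[[-7,2.8,0],[0,0,0],0.8],[[-9,3.6,0],[0,0,0],0.8],[[-11,4.4,0],[0,0,0],0.8],[[-13.1,5.2,0.5],[0,0,0],0.8],[[-13.1,5.2,1.5],[0,0,0],0.8],[[-13.1,5.2,2.5],[0,0,0],0.8],[[-13.1,5.2,2.6],[0,0,0],0.8],[[-13.1,5.2,2.6],[0,0,0],0.8],[[-13.1,5.2,2.6],[0,0,0],0.8],[[-13.1,5.2,2.6],[0,0,0],0.8]]'

```text
t: 34.92
eef_pos: [0.4644, 0.3245, 0.242]
tool_rot: [-0.001, 0.733, -0.68, 0.0]
contact_force: [0.2, 0.3, 0.2]
gripper_width: 0.898
```

```bash
python3 gl.py g2 .463 .325;  python3 - <<'E'
import cv2
a=cv2.imread('pics/g2.png'); cv2.imwrite('pics/g2z.png',cv2.resize(a[170:370,180:390],None,fx=3.7,fy=3,interpolation=cv2.INTER_CUBIC))
E
```

```text
at [0.4642 0.3243 0.2417] heading -85.75 shift [-0.029, 0.049, 3.147] turn [-0.005, 0.002, -0.005] F [-0.1 -0.  -0.7] w 0.896 t 35.02 q7 -2.49
```

View pics/g2z.png

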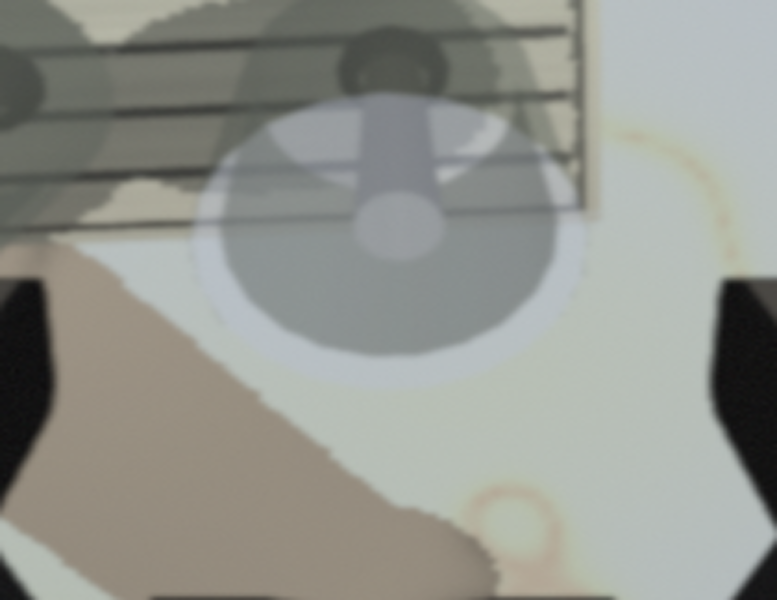

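```bash
cat > at.py <<'E'
from h import *
import sys
x,y=map(float,sys.argv[1:3]); o=get_obs(); c=read_camera('wrist')
W=atz(c,[(180+x/3.7,170+y/3)],.137,o)[0]; print(W.round(4)); mv([W[0],W[1],.163],-85.7)
E
python3 at.py 389 240
```

```text
[0.4608 0.323  0.137 ]
at [0.4642 0.3243 0.2416] heading -85.74 shift [0.044, 0.141, 3.143] turn [-0.004, 0.002, -0.004] F [-0.4 -0.5 -0.6] w 0.901 t 35.08 q7 -2.49
```

Request:
apply_moves --moves '[[[0.05,0.14,0.4],[0,0,0],0.8],[[0.05,0.14,1.2],[0,0,0],0.8],[[0.05,0.14,2],[0,0,0],0.8],[[0.05,0.14,2.7],[0,0,0],0.8],[[0.05,0.14,3.12],[0,0,0],0.8],[[0.05,0.14,3.12],[0,0,0],0.8],[[0.05,0.14,3.12],[0,0,0],0.6],[[0.05,0.14,3.12],[0,0,0],0.4],[[0.05,0.14,3.12],[0,0,0],0.2],[[0.05,0.14,3.12],[0,0,0],-1],[[0.05,0.14,3.12],[0,0,0],-1],[[0.05,0.14,3.12],[0,0,0],-1],[[0.05,0.14,3.12],[0,0,0],-1]]' --force 40

```text
t: 36.7
eef_pos: [0.461, 0.3233, 0.1643]
tool_rot: [-0.001, 0.733, -0.68, 0.0]
contact_force: [-0.5, -1.1, 6.2]
gripper_width: 0.697
```

Request:
apply_moves --moves '[[[0,0,-0.3],[0,0,0],-1],[[0,0,-0.8],[0,0,0],-1],[[0,0,-1.3],[0,0,0],-1],[[0,0,-1.9],[0,0,0],-1],[[0,0,-2.6],[0,0,0],-1],[[0,0,-3.4],[0,0,0],-1],[[0,0,-4.2],[0,0,0],-1],[[0,0,-5.0],[0,0,0],-1],[[0,0,-5.6],[0,0,0],-1],[[0,0,-6],[0,0,0],-1],[[0,0,-6],[0,0,0],-1],[[0,0,-6],[0,0,0],-1]]'

```text
t: 38.2
eef_pos: [0.4604, 0.3225, 0.3125]
tool_rot: [0.001, 0.733, -0.68, -0.0]
contact_force: [0.1, 0.0, -2.1]
gripper_width: 0.699
```

```bash
python3 - <<'E'
from h import *
s=save('scene','g2c.png');cv2.imwrite('pics/g2cz.png',cv2.resize(s['color'][60:300,190:430,::-1],None,fx=2.5,fy=2.5))
mv([.5137,-.0004,.226],-85.7)
E
```

```text
at [0.4604 0.3224 0.3123] heading -85.73 shift [13.034, -1.17, 3.463] turn [0.007, -0.005, -0.003] F [-0.  -0.3 -2.1] w 0.696 t 38.25 q7 -2.43
```

View pics/g2cz.png

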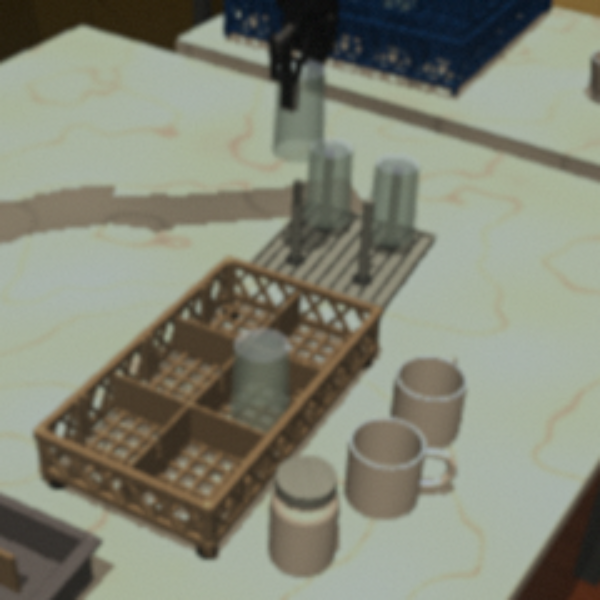

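Request:
apply_moves --moves '[[[0.8,-0.1,0],[0,0,0],-1],[[2.4,-0.2,0],[0,0,0],-1],[[4.2,-0.4,0],[0,0,0],-1],[[6,-0.55,0],[0,0,0],-1],[[7.8,-0.7,0],[0,0,0],-1],[[9.6,-0.85,0],[0,0,0],-1],[[11.2,-1,0],[0,0,0],-1],[[12.4,-1.1,0],[0,0,0],-1],[[13.03,-1.17,0],[0,0,0],-1],[[13.03,-1.17,0],[0,0,0],-1],[[13.03,-1.17,1],[0,0,0],-1],[[13.03,-1.17,2],[0,0,0],-1],[[13.03,-1.17,3],[0,0,0],-1],[[13.03,-1.17,3.5],[0,0,0],-1],[[13.03,-1.17,3.5],[0,0,0],-1],[[13.03,-1.17,3.5],[0,0,0],-1]]'

```text
t: 40.25
eef_pos: [0.5146, 0.0007, 0.2266]
tool_rot: [-0.001, 0.733, -0.68, 0.0]
contact_force: [0.2, 0.4, -2.2]
gripper_width: 0.7
```

```bash
python3 - <<'E'
from h import *
s=save('side','g2m.png');cv2.imwrite('pics/g2mz.png',cv2.resize(s['color'][120:320,170:370,::-1],None,fx=2,fy=2))
s=save('wrist','g2mw.png')
mv([.5137,-.0004,.158],-85.7)
E
```

```text
at [5.146e-01 4.000e-04 2.266e-01] heading -85.73 shift [0.027, 0.043, 2.745] turn [-0.01, -0.001, -0.003] F [ 0.8 -0.4 -1.8] w 0.697 t 40.35 q7 -1.82
```

View pics/g2mw.png

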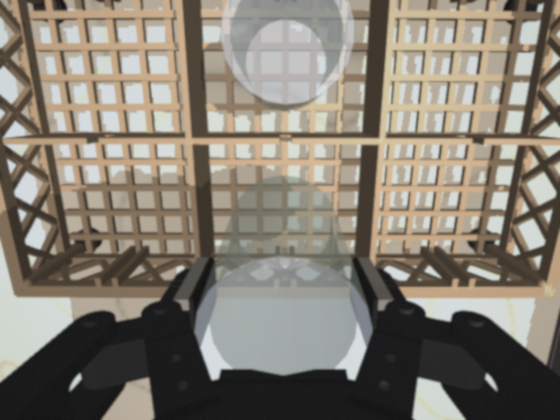

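View pics/g2mz.png

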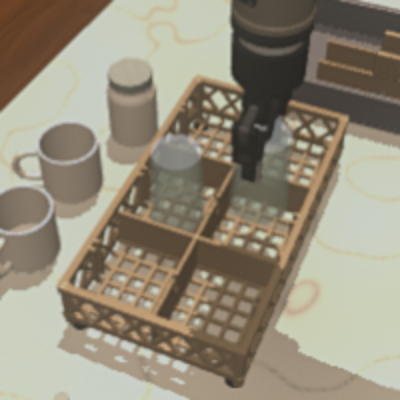

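Request:
apply_moves --moves '[[[0,0,0.4],[0,0,0],-1],[[0,0,0.9],[0,0,0],-1],[[0,0,1.4],[0,0,0],-1],[[0,0,1.9],[0,0,0],-1],[[0,0,2.3],[0,0,0],-1],[[0,0,2.55],[0,0,0],-1],[[0,0,2.7],[0,0,0],-1],[[0,0,2.75],[0,0,0],-1],[[0,0,2.75],[0,0,0],-1],[[0,0,2.75],[0,0,0],-1]]'

```text
t: 41.6
eef_pos: [0.5142, 0.0002, 0.1574]
tool_rot: [-0.0, 0.733, -0.68, 0.0]
contact_force: [-1.3, 0.1, 5.7]
gripper_width: 0.697
```

Request:
apply_moves --moves '[[[0,0,0],[0,0,0],0.5],[[0,0,0],[0,0,0],0.7],[[0,0,0],[0,0,0],0.8],[[0,0,0],[0,0,0],0.8],[[0,0,0],[0,0,0],0.8],[[0,0,-0.6],[0,0,0],0.8],[[0,0,-1.5],[0,0,0],0.8],[[0,0,-3],[0,0,0],0.8],[[0,0,-5],[0,0,0],0.8],[[0,0,-6],[0,0,0],0.8],[[0,0,-6],[0,0,0],0.8],[[0,0,-6],[0,0,0],0.8]]'

```text
t: 43.1
eef_pos: [0.5135, 0.0, 0.3066]
tool_rot: [0.0, 0.733, -0.68, -0.0]
contact_force: [-0.2, 0.2, -0.1]
gripper_width: 0.901
```

```bash
python3 - <<'E'
from h import *
s=save('side','g2n.png');cv2.imwrite('pics/g2nz.png',cv2.resize(s['color'][100:420,140:440,::-1],None,fx=2,fy=1.8))
mv([.549,.431,.24],-85.7)
E
```

```text
at [ 0.5134 -0.      0.3061] heading -85.73 shift [-17.086, -2.71, 2.639] turn [0.01, 0.0, -0.003] F [-0.1 -0.2 -0.4] w 0.899 t 43.15 q7 -1.75
```

View pics/g2nz.png

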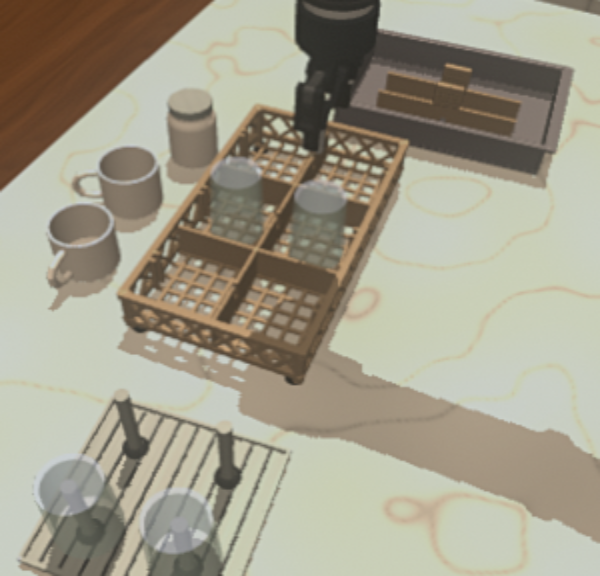

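Request:
apply_moves --moves '[[[-1,-0.15,0],[0,0,0],0.8],[[-3,-0.5,0],[0,0,0],0.8],[[-5,-0.8,0],[0,0,0],0.8],[[-7,-1.1,0],[0,0,0],0.8],[[-9,-1.4,0],[0,0,0],0.8],[[-11,-1.75,0],[0,0,0],0.8],[[-13,-2.1,0],[0,0,0],0.8],[[-15,-2.4,0],[0,0,0],0.8],[[-17.1,-2.7,0.5],[0,0,0],0.8],[[-17.1,-2.7,1.5],[0,0,0],0.8],[[-17.1,-2.7,2.5],[0,0,0],0.8],[[-17.1,-2.7,2.6],[0,0,0],0.8],[[-17.1,-2.7,2.6],[0,0,0],0.8],[[-17.1,-2.7,2.6],[0,0,0],0.8],[[-17.1,-2.7,2.6],[0,0,0],0.8]]'

```text
t: 45.02
eef_pos: [0.5498, 0.4316, 0.243]
tool_rot: [-0.001, 0.733, -0.68, 0.0]
contact_force: [-1.3, 0.5, 0.2]
gripper_width: 0.899
```

```bash
python3 gl.py g3 .549 .431;  python3 - <<'E'
import cv2
a=cv2.imread('pics/g3.png'); cv2.imwrite('pics/g3z.png',cv2.resize(a[170:370,180:390],None,fx=3.7,fy=3,interpolation=cv2.INTER_CUBIC))
E
```

```text
at [0.5497 0.4315 0.2426] heading -85.74 shift [0.021, 0.032, 3.184] turn [-0.005, 0.003, -0.004] F [ 0.1 -0.1  0.2] w 0.906 t 45.12 q7 -2.53
```

View pics/g3z.png

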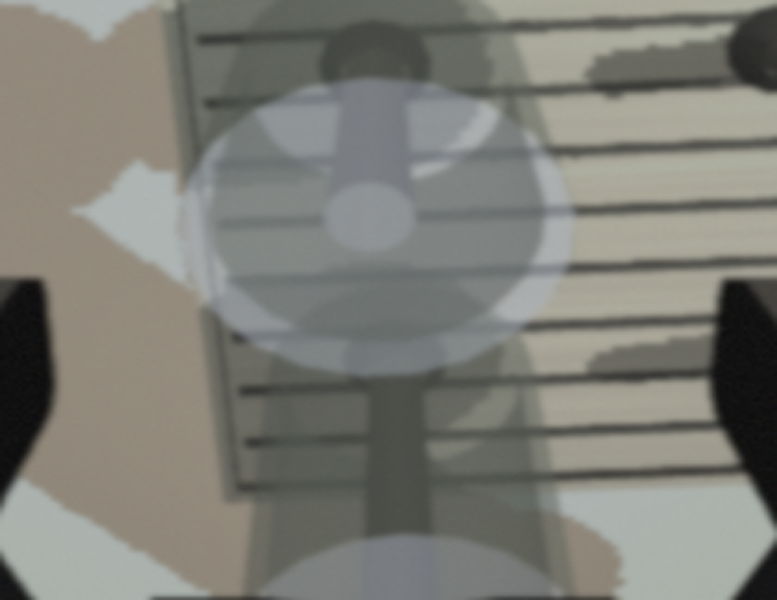

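```bash
python3 at.py 378 226
```

```text
[0.5485 0.432  0.137 ]
at [0.5497 0.4315 0.2424] heading -85.74 shift [-0.024, 0.046, 3.177] turn [-0.004, 0.002, -0.004] F [ 0.7 -0.5 -0.1] w 0.898 t 45.17 q7 -2.53
```

Request:
apply_moves --moves '[[[-0.02,0.05,0.4],[0,0,0],0.8],[[-0.02,0.05,1.2],[0,0,0],0.8],[[-0.02,0.05,2],[0,0,0],0.8],[[-0.02,0.05,2.7],[0,0,0],0.8],[[-0.02,0.05,3.15],[0,0,0],0.8],[[-0.02,0.05,3.15],[0,0,0],0.8],[[-0.02,0.05,3.15],[0,0,0],0.6],[[-0.02,0.05,3.15],[0,0,0],0.4],[[-0.02,0.05,3.15],[0,0,0],0.2],[[-0.02,0.05,3.15],[0,0,0],-1],[[-0.02,0.05,3.15],[0,0,0],-1],[[-0.02,0.05,3.15],[0,0,0],-1],[[-0.02,0.05,3.15],[0,0,0],-1]]' --force 40

```text
t: 46.8
eef_pos: [0.5488, 0.4326, 0.1646]
tool_rot: [-0.001, 0.733, -0.68, 0.0]
contact_force: [-0.1, -0.4, 6.8]
gripper_width: 0.722
```

Request:
apply_moves --moves '[[[0,0,-0.3],[0,0,0],-1],[[0,0,-0.8],[0,0,0],-1],[[0,0,-1.3],[0,0,0],-1],[[0,0,-1.9],[0,0,0],-1],[[0,0,-2.6],[0,0,0],-1],[[0,0,-3.4],[0,0,0],-1],[[0,0,-4.2],[0,0,0],-1],[[0,0,-5.0],[0,0,0],-1],[[0,0,-5.6],[0,0,0],-1],[[0,0,-6],[0,0,0],-1],[[0,0,-6],[0,0,0],-1],[[0,0,-6],[0,0,0],-1]]'

```text
t: 48.3
eef_pos: [0.5481, 0.4316, 0.3123]
tool_rot: [0.001, 0.733, -0.68, -0.0]
contact_force: [-0.8, -0.7, -2.9]
gripper_width: 0.723
```

```bash
python3 - <<'E'
from h import *
s=save('scene','g3c.png');cv2.imwrite('pics/g3cz.png',cv2.resize(s['color'][60:300,190:430,::-1],None,fx=2.5,fy=2.5))
mv([.608,.133,.226],-85.7)
E
```

```text
at [0.548  0.4315 0.3121] heading -85.73 shift [12.083, -1.508, 3.455] turn [0.008, -0.006, -0.003] F [ 1.  -0.1 -3.2] w 0.724 t 48.35 q7 -2.5
```

View pics/g3cz.png

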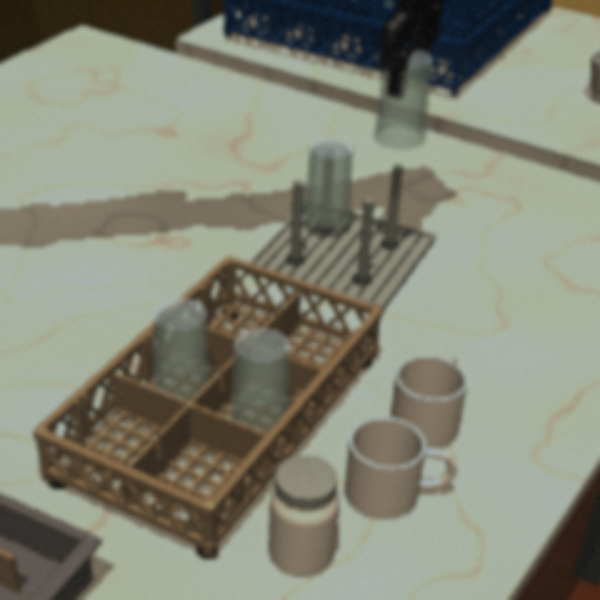

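Request:
apply_moves --moves '[[[0.8,-0.1,0],[0,0,0],-1],[[2.4,-0.3,0],[0,0,0],-1],[[4.2,-0.5,0],[0,0,0],-1],[[6,-0.75,0],[0,0,0],-1],[[7.8,-1,0],[0,0,0],-1],[[9.6,-1.2,0],[0,0,0],-1],[[11.2,-1.4,0],[0,0,0],-1],[[12.08,-1.5,0],[0,0,0],-1],[[12.08,-1.5,0],[0,0,0],-1],[[12.08,-1.5,1],[0,0,0],-1],[[12.08,-1.5,2],[0,0,0],-1],[[12.08,-1.5,3],[0,0,0],-1],[[12.08,-1.5,3.5],[0,0,0],-1],[[12.08,-1.5,3.5],[0,0,0],-1],[[12.08,-1.5,3.5],[0,0,0],-1]]'

```text
t: 50.22
eef_pos: [0.6086, 0.1339, 0.2268]
tool_rot: [-0.001, 0.733, -0.68, 0.0]
contact_force: [0.2, 0.8, -2.6]
gripper_width: 0.722
```

```bash
python3 - <<'E'
from h import *
s=save('side','g3m.png');cv2.imwrite('pics/g3mz.png',cv2.resize(s['color'][120:320,170:370,::-1],None,fx=2,fy=2))
s=save('wrist','g3mw.png')
mv([.608,.133,.1575],-85.7)
E
```

```text
at [0.6087 0.1338 0.2268] heading -85.73 shift [0.031, 0.034, 2.773] turn [-0.011, 0.002, -0.003] F [-0.3  0.3 -3.7] w 0.726 t 50.33 q7 -2.08
```

View pics/g3mw.png

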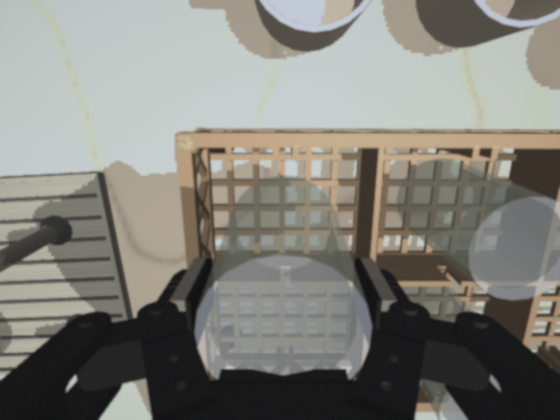

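Request:
apply_moves --moves '[[[0.03,0,0.4],[0,0,0],-1],[[0.03,0,0.9],[0,0,0],-1],[[0.03,0,1.4],[0,0,0],-1],[[0.03,0,1.9],[0,0,0],-1],[[0.03,0,2.3],[0,0,0],-1],[[0.03,0,2.55],[0,0,0],-1],[[0.03,0,2.7],[0,0,0],-1],[[0.03,0,2.76],[0,0,0],-1],[[0.03,0,2.76],[0,0,0],-1],[[0.03,0,2.76],[0,0,0],-1]]'

```text
t: 51.58
eef_pos: [0.6085, 0.1329, 0.1579]
tool_rot: [-0.0, 0.733, -0.68, 0.0]
contact_force: [-2.6, -1.1, 6.3]
gripper_width: 0.728
```

Request:
apply_moves --moves '[[[0,0,0],[0,0,0],0.5],[[0,0,0],[0,0,0],0.7],[[0,0,0],[0,0,0],0.8],[[0,0,0],[0,0,0],0.8],[[0,0,0],[0,0,0],0.8],[[0,0,-0.6],[0,0,0],0.8],[[0,0,-1.5],[0,0,0],0.8],[[0,0,-3],[0,0,0],0.8],[[0,0,-5],[0,0,0],0.8],[[0,0,-6],[0,0,0],0.8],[[0,0,-6],[0,0,0],0.8],[[0,0,-6],[0,0,0],0.8]]'

```text
t: 53.08
eef_pos: [0.6078, 0.1325, 0.3063]
tool_rot: [0.0, 0.733, -0.68, -0.0]
contact_force: [-0.8, 0.5, -0.6]
gripper_width: 0.903
```

```bash
python3 - <<'E'
from h import *
s=save('side','g3n.png');cv2.imwrite('pics/g3nz.png',cv2.resize(s['color'][100:420,140:440,::-1],None,fx=2,fy=1.8))
mv([.4525,.4195,.24],-85.7)
E
```

```text
at [0.6076 0.1324 0.3057] heading -85.73 shift [-11.915, 5.327, 2.63] turn [0.01, -0.003, -0.003] F [-0.6 -0.2  0.6] w 0.898 t 53.12 q7 -2.03
```

View pics/g3nz.png

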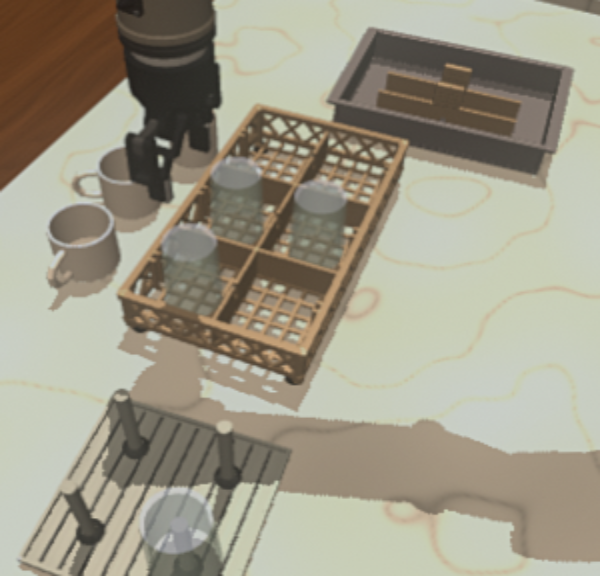

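Request:
apply_moves --moves '[[[-1,0.4,0],[0,0,0],0.8],[[-3,1.3,0],[0,0,0],0.8],[[-5,2.2,0],[0,0,0],0.8],[[-7,3.1,0],[0,0,0],0.8],[[-9,4,0],[0,0,0],0.8],[[-11,4.9,0],[0,0,0],0.8],[[-11.9,5.33,0.5],[0,0,0],0.8],[[-11.9,5.33,1.5],[0,0,0],0.8],[[-11.9,5.33,2.5],[0,0,0],0.8],[[-11.9,5.33,2.6],[0,0,0],0.8],[[-11.9,5.33,2.6],[0,0,0],0.8],[[-11.9,5.33,2.6],[0,0,0],0.8],[[-11.9,5.33,2.6],[0,0,0],0.8]]'

```text
t: 54.75
eef_pos: [0.4534, 0.4197, 0.2425]
tool_rot: [-0.001, 0.733, -0.68, 0.0]
contact_force: [-0.3, -0.9, 0.5]
gripper_width: 0.9
```

```bash
python3 gl.py g4 .4525 .4195;  python3 - <<'E'
import cv2
a=cv2.imread('pics/g4.png'); cv2.imwrite('pics/g4z.png',cv2.resize(a[170:370,180:390],None,fx=3.7,fy=3,interpolation=cv2.INTER_CUBIC))
E
```

```text
at [0.4533 0.4196 0.2423] heading -85.74 shift [0.005, 0.035, 3.17] turn [-0.005, 0.003, -0.004] F [-0.1 -0.2 -0. ] w 0.902 t 54.85 q7 -2.63
```

View pics/g4z.png

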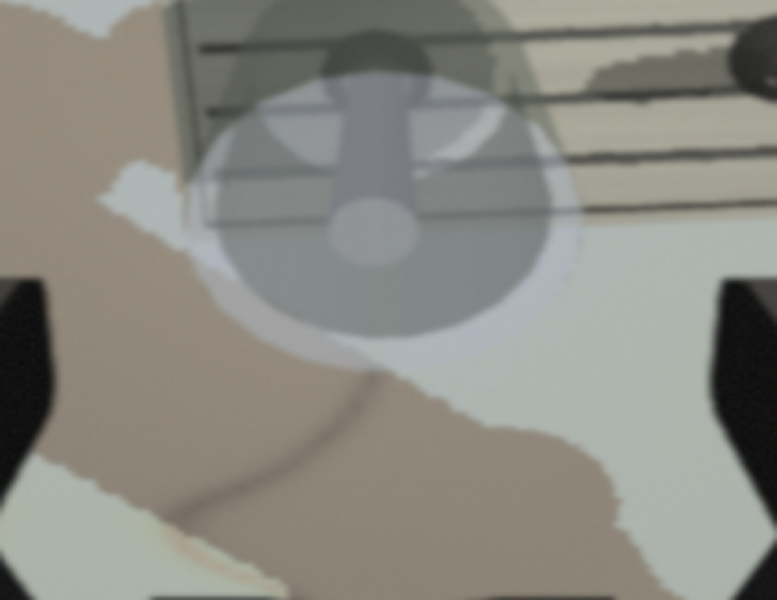

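Disc spans 187–582 in columns and 72–370 in rows, so its centre is (384, 221).

```bash
python3 at.py 384 221
```

```text
[0.4533 0.4193 0.137 ]
at [0.4533 0.4195 0.2421] heading -85.74 shift [0.01, 0.001, 3.163] turn [-0.003, 0.002, -0.004] F [-0.3 -0.9 -0.6] w 0.894 t 54.9 q7 -2.63
```

Request:
apply_moves --moves '[[[0.01,0,0.4],[0,0,0],0.8],[[0.01,0,1.2],[0,0,0],0.8],[[0.01,0,2],[0,0,0],0.8],[[0.01,0,2.7],[0,0,0],0.8],[[0.01,0,3.14],[0,0,0],0.8],[[0.01,0,3.14],[0,0,0],0.8],[[0.01,0,3.14],[0,0,0],0.6],[[0.01,0,3.14],[0,0,0],0.4],[[0.01,0,3.14],[0,0,0],0.2],[[0.01,0,3.14],[0,0,0],-1],[[0.01,0,3.14],[0,0,0],-1],[[0.01,0,3.14],[0,0,0],-1],[[0.01,0,3.14],[0,0,0],-1]]' --force 40

```text
t: 56.52
eef_pos: [0.4535, 0.4199, 0.1646]
tool_rot: [-0.001, 0.733, -0.68, 0.0]
contact_force: [-1.6, -0.9, 6.4]
gripper_width: 0.732
```

Request:
apply_moves --moves '[[[0,0,-0.3],[0,0,0],-1],[[0,0,-0.8],[0,0,0],-1],[[0,0,-1.3],[0,0,0],-1],[[0,0,-1.9],[0,0,0],-1],[[0,0,-2.6],[0,0,0],-1],[[0,0,-3.4],[0,0,0],-1],[[0,0,-4.2],[0,0,0],-1],[[0,0,-5.0],[0,0,0],-1],[[0,0,-5.6],[0,0,0],-1],[[0,0,-6],[0,0,0],-1],[[0,0,-6],[0,0,0],-1],[[0,0,-6],[0,0,0],-1]]'

```text
t: 58.02
eef_pos: [0.453, 0.4189, 0.3124]
tool_rot: [0.001, 0.733, -0.68, 0.0]
contact_force: [0.3, 0.0, -2.6]
gripper_width: 0.727
```

```bash
python3 - <<'E'
from h import *
s=save('scene','g4c.png');cv2.imwrite('pics/g4cz.png',cv2.resize(s['color'][60:300,190:430,::-1],None,fx=2.5,fy=2.5))
mv([.5043,.1252,.226],-85.7)
E
```

```text
at [0.453  0.4189 0.3123] heading -85.73 shift [11.863, -1.177, 3.461] turn [0.007, -0.006, -0.003] F [-0.2 -1.  -1.6] w 0.729 t 58.08 q7 -2.59
```

View pics/g4cz.png

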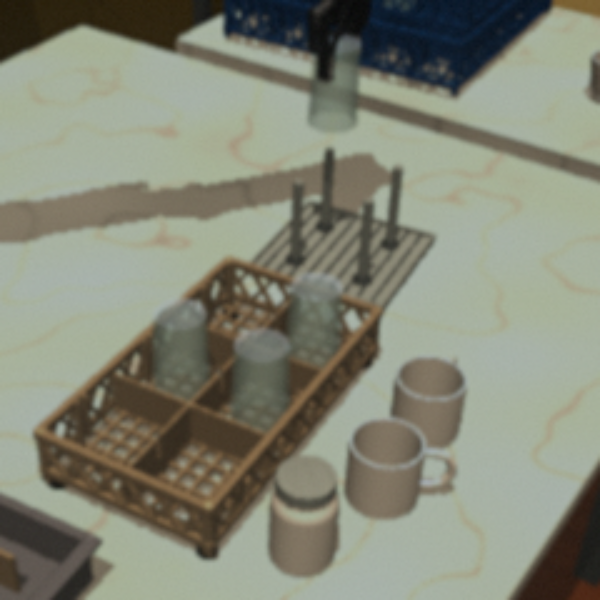

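Request:
apply_moves --moves '[[[0.8,-0.1,0],[0,0,0],-1],[[2.4,-0.25,0],[0,0,0],-1],[[4.2,-0.4,0],[0,0,0],-1],[[6,-0.6,0],[0,0,0],-1],[[7.8,-0.8,0],[0,0,0],-1],[[9.6,-1,0],[0,0,0],-1],[[11,-1.1,0],[0,0,0],-1],[[11.87,-1.15,0],[0,0,0],-1],[[11.87,-1.15,0],[0,0,0],-1],[[11.87,-1.15,1],[0,0,0],-1],[[11.87,-1.15,2],[0,0,0],-1],[[11.87,-1.15,3],[0,0,0],-1],[[11.87,-1.15,3.5],[0,0,0],-1],[[11.87,-1.15,3.5],[0,0,0],-1],[[11.87,-1.15,3.5],[0,0,0],-1]]'

```text
t: 59.95
eef_pos: [0.5044, 0.1259, 0.2266]
tool_rot: [-0.001, 0.733, -0.68, 0.0]
contact_force: [0.1, 1.1, -1.7]
gripper_width: 0.724
```

```bash
python3 - <<'E'
from h import *
s=save('side','g4m.png')
s=save('wrist','g4mw.png')
mv([.5043,.1252,.1575],-85.7)
E
```

```text
at [0.5044 0.1258 0.2266] heading -85.73 shift [0.023, 0.012, 2.766] turn [-0.01, 0.002, -0.003] F [ 0.6  0.2 -1.3] w 0.728 t 60.05 q7 -2.1
```

View pics/g4mw.png

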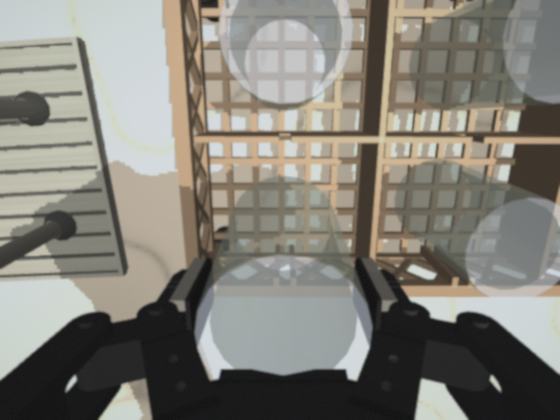

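View pics/g4m.png

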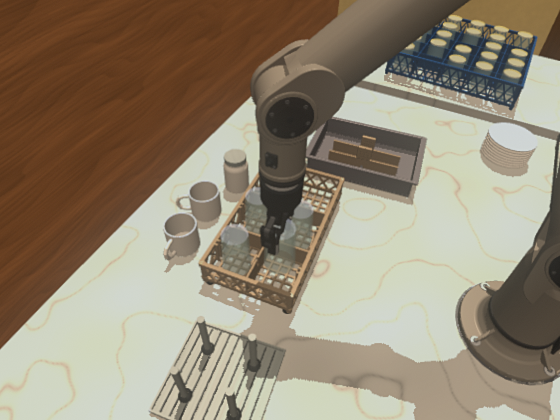

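Request:
apply_moves --moves '[[[0.02,0,0.4],[0,0,0],-1],[[0.02,0,0.9],[0,0,0],-1],[[0.02,0,1.4],[0,0,0],-1],[[0.02,0,1.9],[0,0,0],-1],[[0.02,0,2.3],[0,0,0],-1],[[0.02,0,2.55],[0,0,0],-1],[[0.02,0,2.7],[0,0,0],-1],[[0.02,0,2.75],[0,0,0],-1],[[0.02,0,2.75],[0,0,0],-1],[[0.02,0,2.75],[0,0,0],-1]]'

```text
t: 61.3
eef_pos: [0.504, 0.1251, 0.1577]
tool_rot: [-0.0, 0.733, -0.68, 0.0]
contact_force: [-3.3, -0.5, 5.5]
gripper_width: 0.726
```

Request:
apply_moves --moves '[[[0,0,0],[0,0,0],0.55],[[0,0,0],[0,0,0],0.7],[[0,0,0],[0,0,0],0.8],[[0,0,0],[0,0,0],0.8],[[0,0,0],[0,0,0],0.8],[[0,0,-0.6],[0,0,0],0.8],[[0,0,-1.5],[0,0,0],0.8],[[0,0,-3],[0,0,0],0.8],[[0,0,-5],[0,0,0],0.8],[[0,0,-7],[0,0,0],0.8],[[-2,0,-8],[0,0,0],0.8],[[-4,0,-8],[0,0,0],0.8],[[-6,0,-8],[0,0,0],0.8],[[-7,0,-8],[0,0,0],0.8],[[-7,0,-8],[0,0,0],0.8],[[-7,0,-8],[0,0,0],0.8]]'

```text
t: 63.3
eef_pos: [0.4912, 0.2984, 0.3573]
tool_rot: [0.0, 0.733, -0.681, 0.0]
contact_force: [-0.2, -0.7, -0.9]
gripper_width: 0.903
```

```bash
python3 - <<'E'
from fit import *
s=save('side','f.png');s2=save('scene','f2.png');cv2.imwrite('pics/f2z.png',cv2.resize(s2['color'][90:360,50:400,::-1],None,fx=2.2,fy=2.2)); cv2.imwrite('pics/fz.png',cv2.resize(s['color'][100:320,150:440,::-1],None,fx=2.7,fy=2.7))
for q in ['glass0_mid','div0_grip']: print(q,[(round(x['conf'],2),np.round(x['pixel']).tolist()) for x in look_for('side',q)])
mv([.5,.3,.35],-85.7)
E
```

```text
glass0_mid [(0.91, [263.0, 243.0])]
div0_grip []
at [0.4914 0.2982 0.357 ] heading -85.85 shift [-0.047, -0.349, 0.282] turn [-0.001, -0.003, -0.015] F [-0.2 -0.2  0.6] w 0.9 t 63.5 q7 -2.35
```

View pics/fz.png

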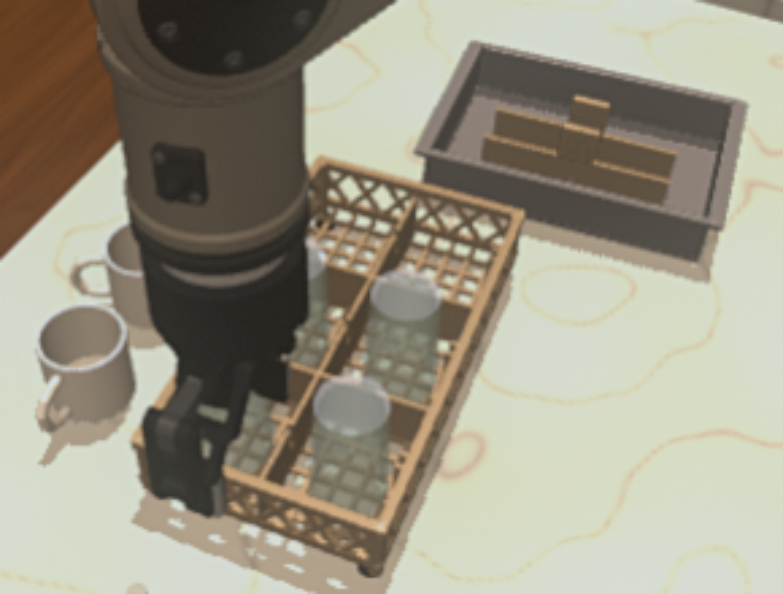

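View pics/f2z.png

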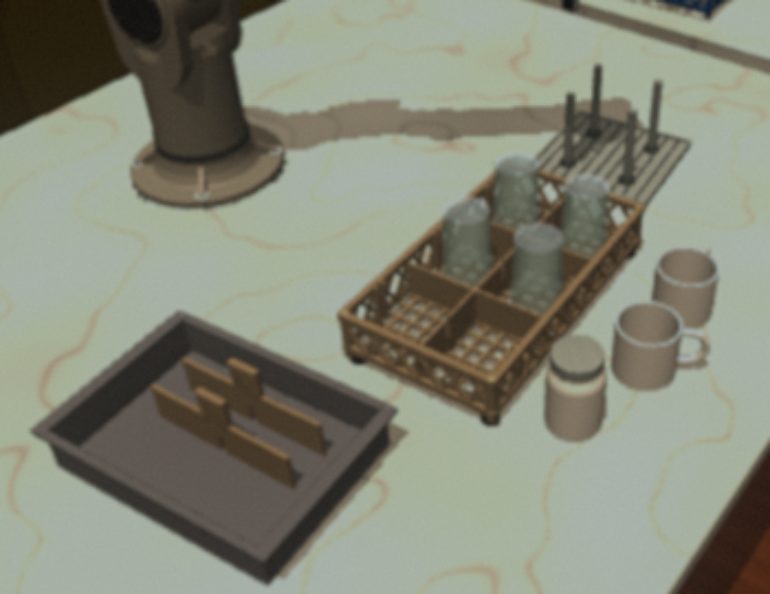

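```bash
python3 - <<'E'
from station import *
print(hand_in())
E
```

```text
the job is handed in; nothing more can be done
None
```

The job is done and handed in at about 63.5 s, well inside the 210 s limit. `hand_in()` gives no verdict, so the checks below are my own.

- **Dividers:** There were two. I lifted both straight up out of their slots and stood them upright in the grey tray, grips well inside its walls. Each grip centre should sit about 75 mm above the tray's underside, from the tray and divider sizes; I did not measure it.
- **Tumblers:** I lifted all four off the pegs and stood them mouth down in their own widened cells, in the middle row and the row next to the stand. Each touched the basket floor with about 6 N of contact force before I released it.
- **Last checks:** The final pictures show all four tumblers upright in separate cells and all pegs empty. Both dividers are upright in the tray, and the cups and jar look undisturbed. I saw no movement of the basket or tray by eye; I did not measure their poses again at the end. The gripper was open and clear, at about 0.36 m height.
- **Disagreements:** The detector returned only one tumbler and no divider grips in the last side view, where the arm hid part of the basket. My first tray fits were off by 11 pixels or more because two corners were picked wrongly; after correction the fit was good to about 3 pixels. One tumbler gripped about 2.5 mm narrower than the other three, but it lifted and set down normally.

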